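# Empty the tester's catch tray and scan the nozzled unit

## Task

Push the lever fully over to the far side to put the tester on hold before unloading it, then move every handheld meter from the low metal catch tray into the deep grey tote, each lying flat with its display up and side by side, none on top of another. On its way, hold the one meter that has a round nozzle level in the air in front of the middle of the scanner's window, over the cross on its base plate, and let it see first the nozzle end, then either long side, then the plain tail end, holding each squarely for about a second. When all of them lie in the tote, pull the lever fully back towards the robot to release the tester, and leave the mouse, tape roll and tub where they are.

Things in the scene. Friction and masses are not known exactly. Their poses are not given: they have to be found in the camera images.
- tray: the tester's shallow aluminium catch tray, 280 (x) x 310 (y) x 18 mm outside, walls and floor 5 mm, fixed; origin under its centre on the bench. The tester's grey housing (120 mm high, 240 wide) stands behind it from x = 195 mm in this frame. Tray and tote may change sides
- tote: open grey plastic tote, 280 (x) x 310 (y) x 50 mm high outside, walls and floor 5 mm, fixed; origin under its centre on the bench
- scanner: white upright scanner, 206 mm high, 80 mm wide, on a flat white base plate 6 mm thick; fixed. Origin on the bench under the black cross of the base plate; x points from the cross to the window, which is in the upright's face at x = 103 mm, centred 140 mm above the bench, and looks along -x
- scan_point (a point): the point in the air 140 mm above the bench over the scanner's cross, 103 mm in front of the middle of its window: the middle of the shown meter belongs here; axes as the scanner's
- hold (a joint): angle of the hold lever on the low block, rad: 0 leaning towards the robot (-x of its base; tester released), 1.0 leaning to the far side (+x; on hold); it stays where it is left
- hold_base: fixed block of the hold lever; its x axis is the direction of the lever's swing towards 1.0; origin under the block's centre on the bench
- hold_tip (a point): centre of the black ball (26 mm in diameter) at the end of the hold lever, a thin steel rod; the lever's pivot is 22 mm above the bench over the block's origin and 80 mm from this point; the block is 70 (x) x 50 mm
- probe: the meter with a round nozzle, black with grey top: body 84 x 38 x 30 mm plus a nozzle 18 mm in diameter and 20 mm long, 104 mm in all; origin at the underside, in the middle of the whole length, x towards the nozzle end, z up through the display; about 0.16 kg
- probe_mid (a point): centre of the nozzled meter, 15 mm above its underside
- probe_nose (a point): end of the nozzle, 52 mm from the meter's middle along its x
- meter0: plain meter, black with grey top and display, 96 (x) x 38 (y) x 30 mm, about 0.16 kg; origin at the centre of its underside, z up through the display; three to five of them are present
- meter1: plain meter, black with grey top and display, 96 (x) x 38 (y) x 30 mm, about 0.16 kg; origin at the centre of its underside, z up through the display; three to five of them are present
- meter2: plain meter, black with grey top and display, 96 (x) x 38 (y) x 30 mm, about 0.16 kg; origin at the centre of its underside, z up through the display; three to five of them are present
- meter3: plain meter, black with grey top and display, 96 (x) x 38 (y) x 30 mm, about 0.16 kg; origin at the centre of its underside, z up through the display; three to five of them are present
- meter4: plain meter, black with grey top and display, 96 (x) x 38 (y) x 30 mm, about 0.16 kg; origin at the centre of its underside, z up through the display; three to five of them are present
- mouse: green computer mouse, 100 x 58 x 26 mm, loose; to be left alone; origin at the centre of its underside
- tape: roll of tape lying flat, 90 mm across, 24 mm high, loose; to be left alone; origin at the centre of its underside
- tub: white plastic tub, 106 mm across, 113 mm high, loose; to be left alone; origin at the centre of its underside
Not all that is in view belongs to the job. Leave any brown or yellow look-alike of the probe alone.

How it is judged:
On the way, in this order (a step that is already met when the one before it is completed fails the run):
1. lever over to the far side (hold), with no meter in the tote yet (value of joint hold above 0.8 rad and horizontal distance between each of probe, meter0, meter1, meter2, meter3, meter4 and tote above 0.22 m), for 0.2 s.
2. nozzled meter held level within 40 mm of the scan point, its nozzle end facing the window within 20 degrees (distance between probe_mid and scan_point below 0.04 m and angle between probe's own z axis and vertical below 0.35 rad and angle between the x axis of probe and the x axis of scanner, either way round below 0.35 rad and x of probe_nose in the frame of scanner above 0.005 m), for 0.5 s.
3. then one of its long sides facing the window within 20 degrees (distance between probe_mid and scan_point below 0.04 m and angle between probe's own z axis and vertical below 0.35 rad and angle between the x axis of probe and the y axis of scanner, either way round below 0.35 rad), for 0.5 s.
4. then its tail end facing the window within 20 degrees (distance between probe_mid and scan_point below 0.04 m and angle between probe's own z axis and vertical below 0.35 rad and angle between the x axis of probe and the x axis of scanner, either way round below 0.35 rad and x of probe_nose in the frame of scanner below -0.005 m), for 0.5 s.
5. every meter flat on the tote's floor, display up, while the tester is still on hold (x of probe in the frame of tote between -0.115 and 0.115 m and y of probe in the frame of tote between -0.145 and 0.145 m and z of probe in the frame of tote between -0.005 and 0.016 m and angle between each of probe, meter0, meter1, meter2, meter3, meter4's own z axis and vertical below 0.2 rad and x of meter0 in the frame of tote between -0.115 and 0.115 m and y of meter0 in the frame of tote between -0.145 and 0.145 m and z of meter0 in the frame of tote between -0.005 and 0.016 m and x of meter1 in the frame of tote between -0.115 and 0.115 m and y of meter1 in the frame of tote between -0.145 and 0.145 m and z of meter1 in the frame of tote between -0.005 and 0.016 m and x of meter2 in the frame of tote between -0.115 and 0.115 m and y of meter2 in the frame of tote between -0.145 and 0.145 m and z of meter2 in the frame of tote between -0.005 and 0.016 m and x of meter3 in the frame of tote between -0.115 and 0.115 m and y of meter3 in the frame of tote between -0.145 and 0.145 m and z of meter3 in the frame of tote between -0.005 and 0.016 m and x of meter4 in the frame of tote between -0.115 and 0.115 m and y of meter4 in the frame of tote between -0.145 and 0.145 m and z of meter4 in the frame of tote between -0.005 and 0.016 m and value of joint hold above 0.7 rad), for 0.2 s.
At the end, for the whole second after the job is handed in: every meter present lies at rest on the tote's floor, display up (tilt under 0.2 rad, underside within 16 mm of the tote's underside level, so none on another), and the lever is back within 0.2 rad of its released end (x of probe in the frame of tote between -0.115 and 0.115 m and y of probe in the frame of tote between -0.145 and 0.145 m and z of probe in the frame of tote between -0.005 and 0.016 m and angle between each of probe, meter0, meter1, meter2, meter3, meter4's own z axis and vertical below 0.2 rad and x of meter0 in the frame of tote between -0.115 and 0.115 m and y of meter0 in the frame of tote between -0.145 and 0.145 m and z of meter0 in the frame of tote between -0.005 and 0.016 m and x of meter1 in the frame of tote between -0.115 and 0.115 m and y of meter1 in the frame of tote between -0.145 and 0.145 m and z of meter1 in the frame of tote between -0.005 and 0.016 m and x of meter2 in the frame of tote between -0.115 and 0.115 m and y of meter2 in the frame of tote between -0.145 and 0.145 m and z of meter2 in the frame of tote between -0.005 and 0.016 m and x of meter3 in the frame of tote between -0.115 and 0.115 m and y of meter3 in the frame of tote between -0.145 and 0.145 m and z of meter3 in the frame of tote between -0.005 and 0.016 m and x of meter4 in the frame of tote between -0.115 and 0.115 m and y of meter4 in the frame of tote between -0.145 and 0.145 m and z of meter4 in the frame of tote between -0.005 and 0.016 m and linear speed of each of probe, meter0, meter1, meter2, meter3, meter4 below 0.02 m/s and value of joint hold below 0.2 rad); the robot touches nothing.
It fails at once if the mouse is pushed more than 30 mm from its place (distance of mouse from where it was at the start of the episode above 0.03 m).
It fails at once if the tape is pushed more than 30 mm from its place (distance of tape from where it was at the start of the episode above 0.03 m).
It fails at once if the tub is pushed more than 30 mm from its place (distance of tub from where it was at the start of the episode above 0.03 m).
Of meter0, meter1, meter2, meter3, meter4 only 3 to 5 are there at a start; the rules pass over those that are not, and their reading is None.
At some moment in a run one of probe, meter0, meter1, meter2, meter3, meter4 may be knocked a few centimetres aside while the robot is not near it.
It also fails if it takes over 210 s, if anything falls off the work surface, if the arm or the gripper's body presses on something with over 40 N, if the wrist force passes 120 N, or if a joint passes its speed limit or range.

## Robot

A 6-joint arm with a two-finger parallel gripper is mounted at the origin on the work surface. World frame = base frame: x ahead of the robot, y to its left, z up, the work surface at z = 0. Lengths are in m, angles in rad, forces in N, time in s.
With the tool pointing down it reaches from about 0.375 to 0.975 m from the base axis. Payload 3.8 kg.
Tool frame: the origin (TCP) lies on the centre line of the jaws, within the pads' length; the fingertips stand 17 mm ahead of it and the grasp point (between the pads) lies 2 mm behind it; z points along the fingers, x is the direction in which the jaws open and shut, and the axes are right-handed (so a half turn about z gives the same grasp; the last joint's range is limited). The gripper opens to 85 mm and grips with 20 to 120 N. Pads are 22 mm wide; open, the fingers measure 114 mm over their backs; the gripper's body (76 mm by 85 mm) begins 54 mm behind the grasp point. The pads swing forward as they close: fully open they stand 13 mm farther back than shut.
Start: joints at [1.309, 0.264, 1.604, -0, 1.274, -0.037], TCP at [0.15, 0.658, 0.248] pointing down, gripper open.
Joint ranges: [-2.63, 2.63], [-0.94, 2.18], [0.31, 2.57], [-1.31, 4.45], [0, 2.66], [-2.55, 2.55]. Speed limits (rad/s): [2.57, 2.57, 3.14, 3.14, 3.14, 3.14].

## Interface

Orientations are given as a 3x3 rotation matrix whose columns are the frame's x, y, z axes.
In Python, from plant import robot gives the robot as it stands.
- The arm moves only by the shell command python3 -m handwheel 'ROWS' [FORCE]. ROWS is JSON, a list of rows, each an object of numbers: "wx", "wy", "wz": the turn, a rotation vector about the tool's x, y, z in rad; "x", "y", "z": the shift along the tool's x, y, z in cm; "gripper": the closure in counts, from 0 (fully open) to 255 (shut). In form: [{"wx": .., "wy": .., "wz": .., "x": .., "y": .., "z": .., "gripper": ..}, ...]. A call has 1 to 10 rows; each row shifts and turns the commanded pose from where the row before left it, along the tool's axes as they then stand; what a row does not reach is not made up. A row lasts 1/10 s, in which the tool goes at most 50 mm and 8.59 degrees, less where a joint would pass 70% of its speed; a pose out of reach is approached as far as the arm can. A call with a gripper value outside its range is refused whole. The fingers move at their own pace and stop on an object; FORCE is the grip in N (left out, the last holds). Time passes only in rows, so rows that do not move let the fingers close. It gives the time, the measured TCP pose, the force and the opening at its end, in the units of the state.
- robot.observe(): the state, without advancing time (a new reading comes with each control period).
- robot.read_camera(name): name is "scene" or "top"; returns the picture (420x560x3 uint8, red, green, blue); there is no depth.
- robot.camera_params(name): a dict with "K" (3x3 intrinsics, pixels), "k1" (the pictures are not rectified: a ray, as slopes to the right and down, at radius r is drawn at 1 + k1 r^2 times it, then the intrinsics apply), "eye" and "rotation" of the camera in the world. Camera axes: x right, y up, looking along -z (the intrinsics and any distortion apply to the point x, -y, -z); pixel columns grow to the right and rows downward; lengths in m; the calibration is good to about 2 mm. A picture is of the moment at which its call begins. camera_params takes no time and is no camera call.
- robot.sign_off(): hands the job in, once; it reports no verdict.
Trained networks look in the newest picture that a camera, given by its name, has taken for a name from the list of things; names that differ only in an ending like _2 or _b are one class to them, and where a whole thing is asked for, a point or a joint stands for the part that bears it (a point fixed in the world has none). Each returns a list of dicts, best first, with "score" (0 to 1); they miss things now and then, are a little off and sometimes report something else, mostly with a low value. They report only what shows in the picture. A call takes as long as a camera call. They do not tell look-alikes from the thing itself.
- robot.search_frame(name, camera): "extent" ([centre column, centre row, width, height] in pixels, round what is visible of it).
The state is a dict: "time_s": time; "q": joint angles; "joint_vel": joint speeds; "tau": joint torques, N m; "eef_pos": TCP position; "orientation": TCP orientation; "ft_force": force on the tool from outside, world axes, zero at the start; "ft_torque": the same for the moment, N m; "finger_gap": opening from 0.0 (shut) to 1.0 (fully open).
Only numpy, scipy, OpenCV 4.12 (cv2) and the standard library are available. Lean on these libraries where they do the work, as an engineer would, in place of code of your own. Each camera call takes 0.05 s, during which the arm holds its last target.

## Working session

There is one attempt and no reset: what is moved stays moved. The work goes in short steps, Python scripts to look and compute and a shell command to move; the robot and the scene stay as the last step left them, time stands still between calls to the robot, and variables do not carry over. Pictures are saved under pics/ and viewed, and the job is handed in when it is done.

```bash
ls -la; mkdir -p pics; python3 - <<'E'
from plant import robot
import cv2
s=robot.observe()
for k,v in s.items(): print(k,v)
for c in("scene","top"):
    im=robot.read_camera(c); cv2.imwrite(f"pics/{c}0.png",im[:,:,::-1])
    print(c,robot.camera_params(c))
E
```

```text
total 12
drwxr-xr-x  3 agent agent 4096 Dec  7 02:50 .
drwxr-xr-x 23 root  root  4096 Dec  7 02:49 ..
drwxr-xr-x  2 agent agent 4096 Dec  7 02:50 pics
time_s 0.0
q [ 1.30913220e+00  2.64780834e-01  1.60540569e+00 -2.04239739e-05
  1.27368857e+00 -3.69316083e-02]
joint_vel [ 0.00010809 -0.00194948 -0.00098372  0.0011987  -0.00045954 -0.00040017]
tau [-2.75046232e-04 -5.15113771e+01 -3.67312860e+01 -1.11157979e-04
  1.31321023e-02 -6.50910067e-06]
eef_pos [0.1502671  0.65733787 0.24692621]
orientation [[ 2.22839108e-01  9.74855069e-01 -5.71576479e-04]
 [ 9.74852566e-01 -2.22839832e-01 -2.20980013e-03]
 [-2.28160486e-03 -6.47729072e-05 -9.99997395e-01]]
ft_force [-0.83905305  0.66106068  0.03392315]
ft_torque [ 0.01704185  0.03616281 -0.02484931]
finger_gap 1.0014914908349744
scene {'K': array([[437.14555943,   0.        , 273.61633558],
       [  0.        , 437.14555943, 213.27083502],
       [  0.        ,   0.        ,   1.        ]]), 'k1': -0.13227392403132363, 'eye': array([ 1.21876498, -0.68654161,  1.00571744]), 'rotation': array([[ 0.69154766, -0.48718375,  0.53330463],
       [ 0.72231949,  0.46227606, -0.5143495 ],
       [ 0.00404876,  0.74091352,  0.67158824]])}
top {'K': array([[467.84789859,   0.        , 287.72637958],
       [  0.        , 467.84789859, 213.27221833],
       [  0.        ,   0.        ,   1.        ]]), 'k1': -0.1385817992283209, 'eye': array([0.31133398, 0.00416755, 1.47748742]), 'rotation': array([[-0.01441518,  0.99141903, -0.12992501],
       [-0.99986884, -0.015252  , -0.00544803],
       [-0.0073829 ,  0.12982943,  0.99150886]])}
```

View pics/scene0.png

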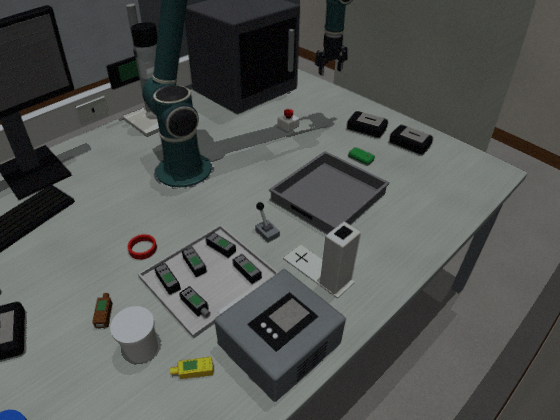

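View pics/top0.png

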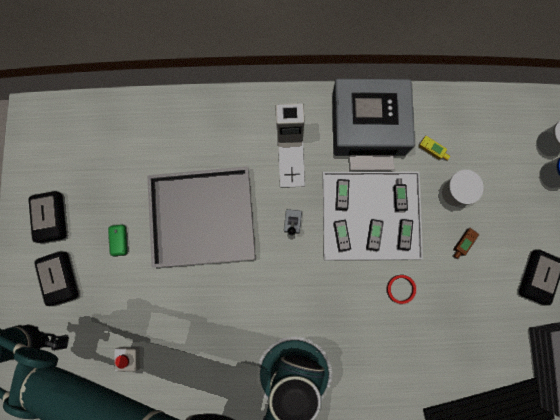

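The top view has +x up and +y to the left. The tray (323-420, 173-260) holds 5 black meters, the tote is at (150-255, 170-267), the scanner cross at (291,174) and the lever at (292,222). Candidates for the nozzled meter are the black one with a knob on top (401,195), the yellow one (433,147) and the brown one (466,242). I choose the black one and will check it in a crop.

```bash
cat > h.py <<'E'
import numpy as np, cv2
from plant import robot
def cam(c):
    p=robot.camera_params(c); return p['K'],p['k1'],np.array(p['eye']),np.array(p['rotation'])
def ray(c,uv):
    K,k1,e,R=cam(c)
    d=cv2.undistortPoints(np.array([[uv]],float),K,np.array([k1,0,0,0.]))[0,0]
    return e,R@np.array([d[0],-d[1],-1])
def pix2w(c,uv,z):
    e,d=ray(c,uv); return e+d*(z-e[2])/d[2]
def w2pix(c,P):
    K,k1,e,R=cam(c); P=np.atleast_2d(P); q=(P-e)@R
    s=np.c_[q[:,0]/-q[:,2],-q[:,1]/-q[:,2]]; r2=(s**2).sum(1,keepdims=True); s=s*(1+k1*r2)
    return s*[K[0,0],K[1,1]]+[K[0,2],K[1,2]]
def shot(c,name,box=None,f=1):
    im=robot.read_camera(c)[:,:,::-1].copy()
    if box: x0,y0,x1,y1=box; im=im[y0:y1,x0:x1]
    if f!=1: im=cv2.resize(im,None,fx=f,fy=f,interpolation=cv2.INTER_CUBIC)
    cv2.imwrite(f'pics/{name}.png',im); return im
E
python3 - <<'E'
from h import *
a=shot('top','crop_tray',(270,130,490,280),3.5)
shot('scene','crop_s',(130,180,400,340),2.9)
for n in ['probe','meter0','tray','tote','hold_base','hold_tip','scanner','mouse','tape','tub']:
    for c in ('top','scene'):
        print(n,c,[( [round(x,1) for x in d['extent']],round(d['score'],2)) for d in robot.search_frame(n,c)[:7]])
print(robot.observe()['time_s'])
E
```

```text
probe top [([432.6, 147.9, 35.5, 25.4], 0.77), ([398.8, 194.2, 18.7, 33.0], 0.67), ([465.4, 240.5, 21.9, 32.2], 0.59), ([340.8, 237.2, 17.7, 28.9], 0.54), ([342.8, 193.9, 17.2, 30.2], 0.38)]
probe scene [([101.7, 310.4, 16.3, 33.2], 0.96), ([192.7, 367.8, 42.7, 20.4], 0.89), ([194.4, 302.5, 32.5, 31.7], 0.6), ([363.3, 157.6, 23.0, 20.9], 0.59)]
meter0 top [([403.9, 237.1, 16.7, 32.5], 0.87), ([375.0, 236.8, 15.8, 32.7], 0.74), ([343.8, 237.2, 19.4, 33.4], 0.59)]
meter0 scene [([247.4, 268.2, 31.9, 23.4], 0.92), ([219.1, 244.2, 35.2, 25.6], 0.69), ([193.3, 260.2, 24.5, 27.7], 0.62), ([167.6, 281.8, 24.7, 30.3], 0.57)]
tray top [([373.3, 170.2, 103.6, 180.9], 0.67)]
tray scene [([242.3, 311.6, 209.7, 175.6], 0.74)]
tote top [([201.2, 214.7, 113.5, 101.7], 0.89)]
tote scene [([328.2, 192.9, 118.9, 87.2], 0.93)]
hold_base top [([293.9, 223.2, 11.9, 25.7], 0.54)]
hold_base scene [([266.5, 220.8, 24.0, 37.9], 0.84)]
hold_tip top [([406.2, 235.6, 13.7, 31.9], 0.73), ([293.3, 228.4, 6.0, 11.4], 0.52), ([293.9, 223.9, 13.5, 26.2], 0.26)]
hold_tip scene [([260.1, 213.6, 14.7, 27.1], 0.61)]
scanner top [([291.4, 144.3, 30.7, 80.5], 0.92), ([399.8, 195.8, 19.5, 33.5], 0.54), ([405.5, 236.9, 17.7, 32.0], 0.3)]
scanner scene [([322.5, 257.8, 74.7, 71.1], 0.81), ([266.2, 222.2, 22.9, 39.7], 0.36), ([142.4, 247.7, 28.1, 24.9], 0.23)]
mouse top [([116.2, 240.6, 19.8, 31.1], 0.7), ([373.9, 170.8, 99.3, 183.3], 0.31)]
mouse scene [([363.0, 157.8, 22.7, 20.2], 0.51), ([268.0, 221.8, 21.7, 38.0], 0.2)]
tape top [([402.4, 288.9, 28.8, 30.5], 0.5), ([400.1, 193.9, 16.6, 35.6], 0.48)]
tape scene [([141.9, 248.1, 25.1, 26.5], 0.59), ([194.1, 302.7, 26.9, 28.6], 0.27)]
tub top [([464.8, 186.5, 43.4, 36.8], 0.55)]
tub scene [([135.1, 333.2, 48.8, 55.7], 0.95), ([194.2, 303.4, 28.7, 33.3], 0.32)]
1.2
```

View pics/crop_tray.png

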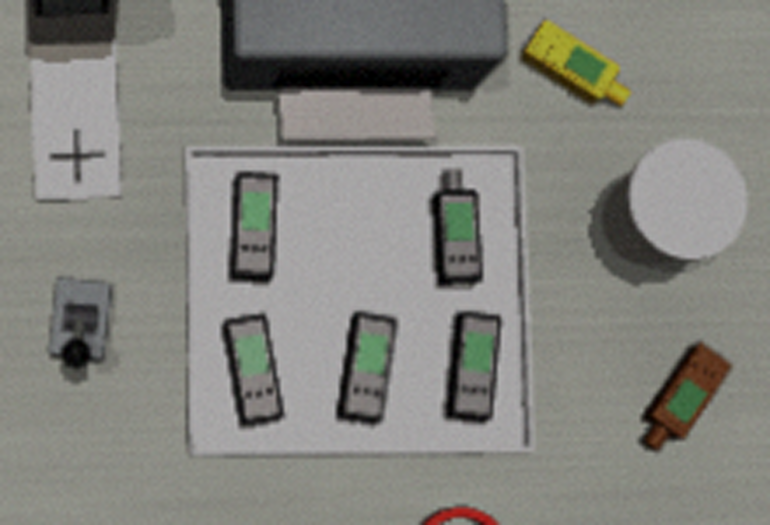

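View pics/crop_s.png

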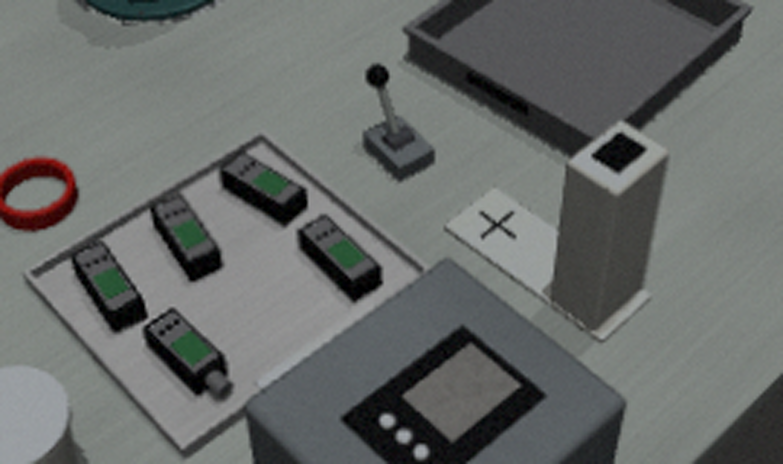

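The crop confirms it: (401,195) is black with a grey top and has a nozzle pointing away (+x). Four plain meters lie at about (343,193), (342,236), (375,235) and (405,235). Next I measure poses.

```bash
cat >> h.py <<'E'
def meters(name=None,zt=0.035,box=(326,176,419,257)):
    """grey-top faces in top cam -> centre (x,y), yaw of long axis"""
    im=robot.read_camera('top'); x0,y0,x1,y1=box
    f=6; c=cv2.resize(im[y0:y1,x0:x1],None,fx=f,fy=f,interpolation=cv2.INTER_CUBIC)
    return im,c,f
E
python3 - <<'E'
from h import *
im,c,f=meters()
hsv=cv2.cvtColor(c,cv2.COLOR_RGB2HSV); g=cv2.cvtColor(c,cv2.COLOR_RGB2GRAY)
print('tray grey',g[240,250], np.percentile(g,[5,10,15,20,30,50,90]))
green=((hsv[:,:,0]>45)&(hsv[:,:,0]<85)&(hsv[:,:,1]>70)).astype('uint8')
n,l,st,ce=cv2.connectedComponentsWithStats(green)
for i in range(1,n):
    if st[i,4]<300: continue
    m=(l==i).astype('uint8'); r=cv2.minAreaRect(cv2.findNonZero(m))
    u=[ce[i][0]/f+326-.4,ce[i][1]/f+176-.4]
    print('green',np.round(u,1),st[i,4],np.round(pix2w('top',u,0.035),4),[np.round(a,1) for a in r[1:]])
# non-tray
d=(g<165).astype('uint8'); d=d|green
n,l,st,ce=cv2.connectedComponentsWithStats(d)
for i in range(1,n):
    if st[i,4]<3000: continue
    m=(l==i).astype('uint8'); r=cv2.minAreaRect(cv2.findNonZero(m)); b=cv2.boxPoints(r)
    P=np.array([pix2w('top',p/f+[325.6,175.6],0.03) for p in b])
    print('dark',st[i,4],np.round(P[:,:2].mean(0),4),'edges',[ (np.round(np.linalg.norm(P[k+1]-P[k]),4),np.round(np.degrees(np.arctan2(*(P[k+1]-P[k])[[1,0]])),1)) for k in (0,1)])
cv2.imwrite('pics/seg.png',np.hstack([c[:,:,::-1],cv2.merge([d*255,green*255,d*0])])[:, :800])
print('cross',pix2w('top',(270+77/3.5,130+156/3.5),0.006))
for nm,uv in dict(baseL=(270+33/3.5,130+198/3.5),baseR=(270+121/3.5,130+196/3.5)).items(): print(nm,pix2w('top',uv,0.006))
for nm,uv in dict(TL=(187,147),TR=(522,147),BR=(533,451),BL=(188,454)).items(): print('tray',nm,np.round(pix2w('top',np.array(uv)/3.5+[270,130],0.018),4))
for nm,uv in dict(TL=(149,174),TR=(247.5,168.5),BR=(256,262),BL=(155,267.5)).items(): print('tote',nm,np.round(pix2w('top',uv,0.05),4))
print('ball',pix2w('top',(270+75/3.5,130+351/3.5),0.09), 'scene proj',)
e1,d1=ray('top',(270+75/3.5,130+351/3.5)); e2,d2=ray('scene',(130+377/2.9,180+76/2.9))
A=np.c_[d1,-d2]; t=np.linalg.lstsq(A,e2-e1,rcond=None)[0]; print('ball tri',e1+d1*t[0],e2+d2*t[1])
for nm,uv in dict(TL=(58,277),TR=(113,280),BR=(108,363),BL=(47,360)).items(): print('block',nm,np.round(pix2w('top',np.array(uv)/3.5+[270,130],0.02),4))
for n,uv in dict(mouse=(118,240),tape=(402,289)).items(): print(n,pix2w('top',uv,.02))
print('tub',pix2w('top',(465,187),.113))
E
```

```text
tray grey 166 [ 46.  75. 100. 115. 134. 164. 167.]
green [342.7 189.9] 2423 [ 0.5717 -0.1612  0.035 ] [array([60., 43.]), np.float64(90.0)]
green [400.8 192.9] 2561 [ 0.5596 -0.3449  0.035 ] [array([61., 44.]), np.float64(90.0)]
green [406.2 230.1] 2504 [ 0.4417 -0.3565  0.035 ] [array([45.4, 59.9]), np.float64(7.9)]
green [375.9 230.6] 2406 [ 0.442  -0.2608  0.035 ] [array([43.3, 61.3]), np.float64(7.7)]
dark 10066 [ 0.5025 -0.3817] edges [(np.float64(0.0373), np.float64(-90.6)), (np.float64(0.2271), np.float64(177.1))]
dark 19883 [ 0.5553 -0.3499] edges [(np.float64(0.0769), np.float64(-80.3)), (np.float64(0.1246), np.float64(-172.6))]
dark 17621 [ 0.5566 -0.1589] edges [(np.float64(0.1115), np.float64(-4.5)), (np.float64(0.0487), np.float64(-93.7))]
dark 3559 [ 0.5402 -0.2448] edges [(np.float64(0.0496), np.float64(-45.6)), (np.float64(0.1079), np.float64(-136.2))]
dark 18911 [ 0.4333 -0.2577] edges [(np.float64(0.1197), np.float64(-11.0)), (np.float64(0.0516), np.float64(-100.0))]
dark 21264 [ 0.4216 -0.3583] edges [(np.float64(0.0756), np.float64(-90.9)), (np.float64(0.1235), np
[... 215 characters left out ...]
     ]
baseR [ 0.59127195 -0.04287716  0.006     ]
tray TL [ 0.6335 -0.1035  0.018 ]
tray TR [ 0.6299 -0.4124  0.018 ]
tray BR [ 0.3517 -0.4083  0.018 ]
tray BL [ 0.3552 -0.0977  0.018 ]
tote TL [0.6304 0.4488 0.05  ]
tote TR [0.6414 0.1357 0.05  ]
tote BR [0.3503 0.1107 0.05  ]
tote BL [0.3363 0.423  0.05  ]
ball [0.44189621 0.00150628 0.09      ] scene proj
ball tri [0.44140657 0.00151626 0.09520338] [0.44220834 0.00251699 0.0952769 ]
block TL [0.5155 0.0156 0.02  ]
block TR [ 0.512  -0.0338  0.02  ]
block BR [ 0.4373 -0.0279  0.02  ]
block BL [0.4408 0.0265 0.02  ]
mouse [0.42469874 0.55457738 0.02      ]
tape [ 0.25948257 -0.33957211  0.02      ]
tub [ 0.56189145 -0.52467547  0.113     ]
```

View pics/seg.png

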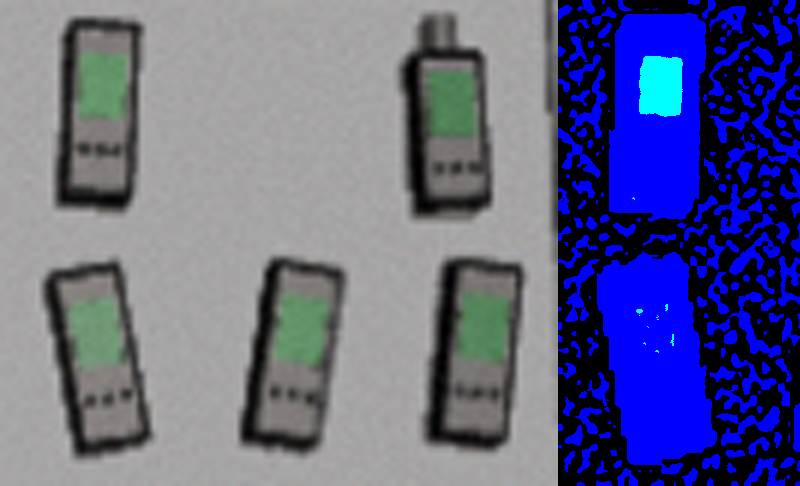

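```bash
cat >> h.py <<'E'
from scipy.optimize import minimize
def boxpts(x,y,yaw,z0,lx=(-.048,.048),w=.019,h=.03):
    c,s=np.cos(yaw),np.sin(yaw)
    return np.array([[x+a*c-b*s,y+a*s+b*c,z0+k] for a in lx for b in(-w,w) for k in(0,h)])
def fit(mask,f,off,x,y,yaw,z0,probe=False,R=34):
    H,W=mask.shape
    def poly(P): return cv2.convexHull(((w2pix('top',P)-off+.5)*f-.5).astype(np.float32))
    def cost(p):
        m=np.zeros((H,W),np.uint8)
        def fill(q): cv2.fillConvexPoly(m,np.round(q*16).astype(np.int32),255,cv2.LINE_AA,4)
        if probe:
            fill(poly(boxpts(*p,z0,(-.052,.032)))); fill(poly(boxpts(*p,z0+.006,(.03,.052),.009,.018)))
        else: fill(poly(boxpts(*p,z0)))
        u=((w2pix('top',[p[0],p[1],z0+.02])[0]-off+.5)*f).astype(int); r=int(R*f/2)
        a=slice(max(0,u[1]-r),u[1]+r),slice(max(0,u[0]-r),u[0]+r)
        return np.abs(m[a].astype(float)/255-mask[a]).sum()/f/f
    best=None
    for dy in (-.15,0,.15):
        r=minimize(cost,[x,y,yaw+dy],method='Nelder-Mead',options=dict(initial_simplex=np.array([[x,y,yaw+dy],[x+.01,y,yaw+dy],[x,y+.01,yaw+dy],[x,y,yaw+dy+.15]]),xatol=1e-4,fatol=1e-3))
        if best is None or r.fun<best.fun: best=r
    return best.x,best.fun
E
python3 - <<'E'
from h import *
im,c,f=meters()
g=cv2.GaussianBlur(cv2.cvtColor(c,cv2.COLOR_RGB2GRAY),(9,9),0); d=(g<152).astype('uint8')
for n,x,y,yaw in [('probe',.556,-.349,0),('A',.556,-.159,-.08),('B',.43,-.155,.15),('C',.433,-.258,-.19),('D',.43,-.355,-.1)]:
    p,e=fit(d,f,np.array([326,176]),x,y,yaw,.005,n=='probe')
    print(n,np.round(p,4),'deg',np.round(np.degrees(p[2]),1),'err',round(e,1))
im=cv2.cvtColor(robot.read_camera('top'),cv2.COLOR_RGB2BGR)
t=cv2.resize(im[160:280,135:270],None,fx=5,fy=5,interpolation=cv2.INTER_CUBIC); cv2.imwrite('pics/tote.png',t)
E
```

```text
probe [ 0.5581 -0.3434  0.0253] deg 1.4 err 44.8
A [ 0.5608 -0.1607 -0.0625] deg -3.6 err 45.0
B [ 0.4314 -0.1561  0.1602] deg 9.2 err 47.5
C [ 0.4317 -0.2586 -0.1632] deg -9.4 err 47.3Traceback (most recent call last):
  File "<stdin>", line 5, in <module>
  File "h.py", line 43, in fit
    r=minimize(cost,[x,y,yaw+dy],method='Nelder-Mead',options=dict(initial_simplex=np.array([[x,y,yaw+dy],[x+.01,y,yaw+dy],[x,y+.01,yaw+dy],[x,y,yaw+dy+.15]]),xatol=1e-4,fatol=1e-3))
    res = _minimize_neldermead(fun, x0, args, callback, bounds=bounds,
                               **options)
    fxr = func(xr)
    fx = function(np.copy(x), *(wrapper_args + args))
  File "h.py", line 38, in cost
    u=((w2pix('top',[p[0],p[1],z0+.02])[0]-off+.5)*f).astype(int); r=int(R*f/2)
        ~~~~~^^^^^^^^^^^^^^^^^^^^^^^^^^
  File "h.py", line 12, in w2pix
    K,k1,e,R=cam(c); P=np.atleast_2d(P); q=(P-e)@R
             ~~~^^^
  File "h.py", line 4, in cam
    p=robot.camera_params(c); return p['K'],p['k1'],np.array(p['eye']),np.array(p['rotation'])
ValueError: time passes only in moves, steps and waits
```

```bash
sed -i 's/^def cam(c):/import functools\n@functools.lru_cache(None)\ndef cam(c):/' h.py
sed -i "s/u=((w2pix('top',\[p\[0\],p\[1\],z0+.02\])/u=((w2pix('top',[x,y,z0+.02])/" h.py
python3 - <<'E'
from h import *
im,c,f=meters()
g=cv2.GaussianBlur(cv2.cvtColor(c,cv2.COLOR_RGB2GRAY),(9,9),0); d=(g<152).astype('uint8')
o=c[:,:,::-1].copy()
for n,x,y,yaw in [('probe',.556,-.345,0.02),('A',.56,-.16,-.06),('B',.431,-.156,.16),('C',.432,-.258,-.16),('D',.43,-.353,-.1)]:
    p,e=fit(d,f,np.array([326,176]),x,y,yaw,.005,n=='probe')
    print(n,np.round(p,4),'deg',np.round(np.degrees(p[2]),1),'err',round(e,1))
    b=boxpts(*p,.005,(-.052,.052) if n=='probe' else (-.048,.048))[[1,3,7,5]]
    cv2.polylines(o,[np.round((w2pix('top',b)-[326,176]+.5)*f).astype(np.int32)],True,(0,0,255),1)
cv2.imwrite('pics/fit.png',o)
im=cv2.cvtColor(robot.read_camera('top'),cv2.COLOR_RGB2BGR)
t=cv2.resize(im[160:280,135:270],None,fx=5,fy=5,interpolation=cv2.INTER_CUBIC); cv2.imwrite('pics/tote.png',t)
E
```

```text
probe [ 0.5572 -0.3443  0.0323] deg 1.9 err 61.1
A [ 0.5587 -0.1597 -0.0629] deg -3.6 err 46.8
B [ 0.4304 -0.1559  0.1639] deg 9.4 err 48.0
C [ 0.4305 -0.258  -0.1777] deg -10.2 err 45.7
D [ 0.4295 -0.3538 -0.1337] deg -7.7 err 67.8
```

View pics/tote.png

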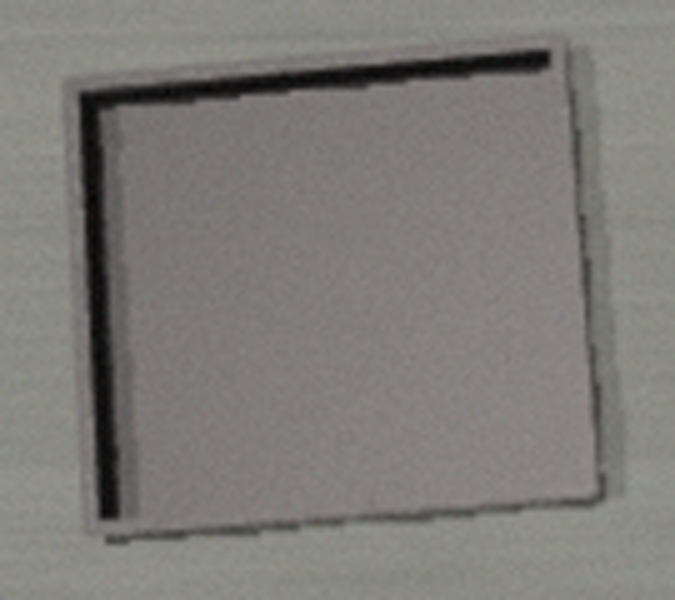

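View pics/fit.png

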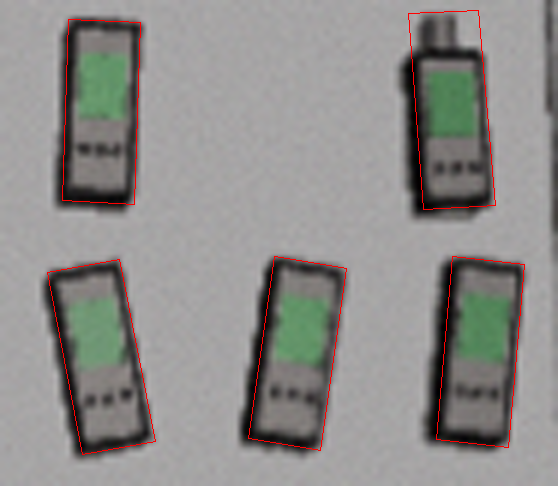

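The fits overlay the meters well. In the tote picture the rim corners (5x crop) are at about (65,78), (565,38), (603,490) and (88,535), so the tote is turned a few degrees. Next: the tote pose by least squares.

```bash
python3 - <<'E'
from h import *
from scipy.optimize import least_squares
P=np.array([pix2w('top',np.array(u)/5+[134.6,159.6],.05)[:2] for u in [(65,78),(566,38),(603,492),(90,533)]])
L=np.array([[.14,.155],[.14,-.155],[-.14,-.155],[-.14,.155]])
def tr(p,L): c,s=np.cos(p[2]),np.sin(p[2]); return L@np.array([[c,s],[-s,c]])+p[:2]
r=least_squares(lambda p:(tr(p,L)-P).ravel(),[.49,.28,.05]); print('tote',r.x,np.degrees(r.x[2]),np.round(r.fun,3))
G=np.array([[i,j] for i in(.065,-.065) for j in(-.09,0,.09)]); print(np.round(np.c_[G,tr(r.x,G)],4)); print('radius',np.hypot(*tr(r.x,G).T), np.degrees(np.arctan2(*tr(r.x,G).T[::-1])))
E
```

```text
tote [0.49375944 0.28291536 0.07042632] 4.035130914585745 [-0.004 -0.006 -0.001  0.003  0.003  0.005  0.003 -0.003]
[[ 0.065  -0.09    0.5649  0.1977]
 [ 0.065   0.      0.5586  0.2875]
 [ 0.065   0.09    0.5523  0.3773]
 [-0.065  -0.09    0.4353  0.1886]
 [-0.065   0.      0.4289  0.2783]
 [-0.065   0.09    0.4226  0.3681]]
radius [0.59852963 0.62823734 0.66882479 0.47434414 0.51131869 0.56043844] [19.28881563 27.23315567 34.33796168 23.42366032 32.98093707 41.05930822]
```

```bash
python3 -m handwheel '[{"x":-3.65,"y":2.97,"gripper":255},{"x":-3.65,"y":2.97,"gripper":255},{"x":-3.65,"y":2.97,"gripper":255},{"x":-3.65,"y":2.97,"gripper":255},{"x":-3.65,"y":2.97,"gripper":255},{"x":-3.65,"y":2.97,"gripper":255},{"x":-3.65,"y":2.97,"gripper":255},{"x":-3.65,"y":2.97,"gripper":255},{"x":-3.65,"y":2.97,"gripper":255},{"x":-3.65,"y":2.97,"gripper":255}]' 60
python3 -m handwheel '[{"wz":0.147},{"wz":0.147},{"wz":0.147},{"wz":0.147},{"wz":0.147},{"wz":0.147},{"wz":0.147},{"wz":0.147},{"wz":0.147},{"wz":0.147}]'
python3 -m handwheel '[{"wz":0.147},{"wz":0.147},{"wz":0.147},{"wz":0.147},{"wz":0.147},{"wz":0.147},{"wz":0.147},{"wz":0.147},{"wz":0.147},{"wz":0.147}]'
```

```text
invalid input at $[0]: expected keys wx, wy, wz, x, y, z, gripper
invalid input at $[0]: expected keys wx, wy, wz, x, y, z, gripper
invalid input at $[0]: expected keys wx, wy, wz, x, y, z, gripper
```

```bash
python3 -m handwheel '[{"wx":0,"wy":0,"wz":0,"x":-3.65,"y":2.97,"z":0,"gripper":255},{"wx":0,"wy":0,"wz":0,"x":-3.65,"y":2.97,"z":0,"gripper":255},{"wx":0,"wy":0,"wz":0,"x":-3.65,"y":2.97,"z":0,"gripper":255},{"wx":0,"wy":0,"wz":0,"x":-3.65,"y":2.97,"z":0,"gripper":255},{"wx":0,"wy":0,"wz":0,"x":-3.65,"y":2.97,"z":0,"gripper":255},{"wx":0,"wy":0,"wz":0,"x":-3.65,"y":2.97,"z":0,"gripper":255},{"wx":0,"wy":0,"wz":0,"x":-3.65,"y":2.97,"z":0,"gripper":255},{"wx":0,"wy":0,"wz":0,"x":-3.65,"y":2.97,"z":0,"gripper":255},{"wx":0,"wy":0,"wz":0,"x":-3.65,"y":2.97,"z":0,"gripper":255},{"wx":0,"wy":0,"wz":0,"x":-3.65,"y":2.97,"z":0,"gripper":255}]' 60
python3 -m handwheel '[{"wx":0,"wy":0,"wz":0.147,"x":0,"y":0,"z":0,"gripper":255},{"wx":0,"wy":0,"wz":0.147,"x":0,"y":0,"z":0,"gripper":255},{"wx":0,"wy":0,"wz":0.147,"x":0,"y":0,"z":0,"gripper":255},{"wx":0,"wy":0,"wz":0.147,"x":0,"y":0,"z":0,"gripper":255},{"wx":0,"wy":0,"wz":0.147,"x":0,"y":0,"z":0,"gripper":255},{"wx":0,"wy":0,"wz":0.147,"x":0,"y":0,"z":0,"gripper":255},{"wx":0,"wy":0,"wz":0.147,"x":0,"y":0,"z":0,"gripper":255},{"wx":0,"wy":0,"wz":0.147,"x":0,"y":0,"z":0,"gripper":255},{"wx":0,"wy":0,"wz":0.147,"x":0,"y":0,"z":0,"gripper":255},{"wx":0,"wy":0,"wz":0.147,"x":0,"y":0,"z":0,"gripper":255}]'
```

```text
time_s: 2.4
eef_pos: [0.3591, 0.2343, 0.2487]
orientation: [[0.222, 0.975, 0.001], [0.975, -0.222, 0.001], [0.001, 0.001, -1.0]]
ft_force: [0.8, 0.3, 0.4]
finger_gap: -0.001
time_s: 3.4
eef_pos: [0.3586, 0.236, 0.2485]
orientation: [[0.992, -0.13, 0.0], [-0.13, -0.992, 0.0], [0.0, -0.0, -1.0]]
ft_force: [0.1, -0.0, -0.6]
finger_gap: -0.002
```

```bash
python3 -m handwheel '[{"wx":0,"wy":0,"wz":0.147,"x":0,"y":0,"z":0,"gripper":255},{"wx":0,"wy":0,"wz":0.147,"x":0,"y":0,"z":0,"gripper":255},{"wx":0,"wy":0,"wz":0.147,"x":0,"y":0,"z":0,"gripper":255},{"wx":0,"wy":0,"wz":0.147,"x":0,"y":0,"z":0,"gripper":255},{"wx":0,"wy":0,"wz":0.147,"x":0,"y":0,"z":0,"gripper":255},{"wx":0,"wy":0,"wz":0.147,"x":0,"y":0,"z":0,"gripper":255},{"wx":0,"wy":0,"wz":0.147,"x":0,"y":0,"z":0,"gripper":255},{"wx":0,"wy":0,"wz":0.147,"x":0,"y":0,"z":0,"gripper":255},{"wx":0,"wy":0,"wz":0.147,"x":0,"y":0,"z":0,"gripper":255},{"wx":0,"wy":0,"wz":0.147,"x":0,"y":0,"z":0,"gripper":255}]'
```

```text
time_s: 4.4
eef_pos: [0.3586, 0.236, 0.2485]
orientation: [[-0.029, -1.0, 0.0], [-1.0, 0.029, 0.0], [-0.0, -0.0, -1.0]]
ft_force: [-0.0, 0.1, 0.9]
finger_gap: 0.001
```

```bash
cat >> h.py <<'E'
def go(x,y,z,yaw=None):
    """print tool-frame shift (cm) to world target & turn about tool z"""
    s=robot.observe(); p=np.array(s['eef_pos']); R=np.array(s['orientation'])
    d=R.T@(np.array([x,y,z])-p)*100; cy=np.arctan2(R[1,0],R[0,0])
    print('t',s['time_s'],'shift cm',np.round(d,2),'len',round(np.linalg.norm(d),2),'yaw now',round(np.degrees(cy),2),'j6',round(s['q'][5],2))
    if yaw is not None:
        w=-(np.radians(yaw)-cy); w=(w+np.pi)%(2*np.pi)-np.pi; print('turn wz',round(w,4))
E
python3 -m handwheel '[{"wx":0,"wy":0,"wz":0.018,"x":4.54,"y":-0.8,"z":0,"gripper":255},{"wx":0,"wy":0,"wz":0.018,"x":4.54,"y":-0.8,"z":0,"gripper":255},{"wx":0,"wy":0,"wz":0.018,"x":4.54,"y":-0.8,"z":0,"gripper":255},{"wx":0,"wy":0,"wz":0.018,"x":4.54,"y":-0.8,"z":0,"gripper":255},{"wx":0,"wy":0,"wz":0.018,"x":4.54,"y":-0.8,"z":0,"gripper":255},{"wx":0,"wy":0,"wz":0,"x":0,"y":0,"z":0,"gripper":255}]'
python3 -c "
from h import *
go(.390,.008,.092,-97)"
```

```text
time_s: 5.0
eef_pos: [0.3853, 0.0021, 0.2487]
orientation: [[-0.121, -0.993, 0.001], [-0.993, 0.121, -0.002], [0.002, -0.001, -1.0]]
ft_force: [0.0, 0.2, 0.0]
finger_gap: 0.002
t 5.0 shift cm [-0.68 -0.37 15.67] len 15.69 yaw now -96.97 j6 1.64
turn wz 0.0005
```

```bash
python3 -m handwheel '[{"wx":0,"wy":0,"wz":0,"x":-0.65,"y":-0.3,"z":3.1,"gripper":255},{"wx":0,"wy":0,"wz":0,"x":0,"y":0,"z":4,"gripper":255},{"wx":0,"wy":0,"wz":0,"x":0,"y":0,"z":4,"gripper":255},{"wx":0,"wy":0,"wz":0,"x":0,"y":0,"z":3,"gripper":255},{"wx":0,"wy":0,"wz":0,"x":0,"y":0,"z":1.5,"gripper":255},{"wx":0,"wy":0,"wz":0,"x":0,"y":0,"z":0,"gripper":255}]'
python3 -c "
from h import *
go(.490,-.0067,.092,-97)
shot('scene','lev0',(200,100,400,260),3)"
```

```text
time_s: 5.6
eef_pos: [0.3863, 0.014, 0.0898]
orientation: [[-0.112, -0.994, -0.006], [-0.994, 0.112, 0.0], [0.0, 0.006, -1.0]]
ft_force: [-0.6, -0.5, 0.5]
finger_gap: 0.004
t 5.6 shift cm [  0.89 -10.54  -0.28] len 10.58 yaw now -96.44 j6 1.65
turn wz 0.0097
```

View pics/lev0.png

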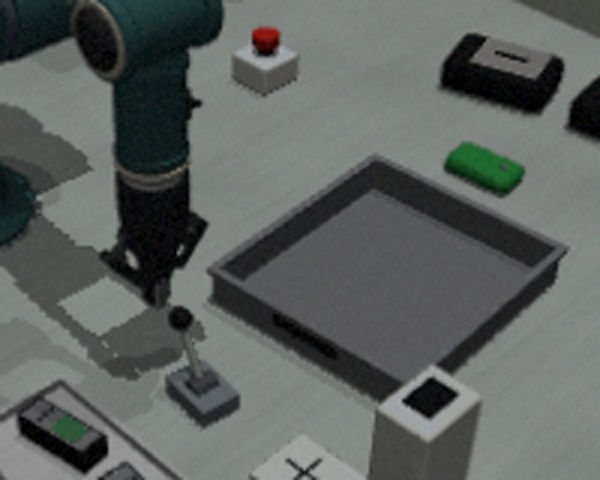

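The closed fingers stand just behind the ball (crop: fingers (158,295), ball (180,318)). Pushing now.

```bash
python3 -m handwheel '[{"wx":0,"wy":0,"wz":0,"x":0.6,"y":-1.5,"z":0,"gripper":255},{"wx":0,"wy":0,"wz":0,"x":0.3,"y":-1.5,"z":0,"gripper":255},{"wx":0,"wy":0,"wz":0,"x":0,"y":-1.5,"z":0,"gripper":255},{"wx":0,"wy":0,"wz":0,"x":0,"y":-1.5,"z":0,"gripper":255},{"wx":0,"wy":0,"wz":0,"x":0,"y":-1.5,"z":0,"gripper":255},{"wx":0,"wy":0,"wz":0,"x":0,"y":-1.5,"z":0,"gripper":255},{"wx":0,"wy":0,"wz":0,"x":0,"y":-1.0,"z":0,"gripper":255},{"wx":0,"wy":0,"wz":0,"x":0,"y":-0.5,"z":0,"gripper":255},{"wx":0,"wy":0,"wz":0,"x":0,"y":0,"z":0,"gripper":255},{"wx":0,"wy":0,"wz":0,"x":0,"y":0,"z":0,"gripper":255}]'
python3 -c "
from h import *
shot('scene','lev1',(200,100,400,260),3)"
```

```text
time_s: 6.65
eef_pos: [0.4907, -0.0073, 0.0919]
orientation: [[-0.113, -0.994, -0.004], [-0.994, 0.113, 0.001], [-0.0, 0.004, -1.0]]
ft_force: [-5.6, 1.1, 3.3]
finger_gap: 0.0
```

View pics/lev1.png

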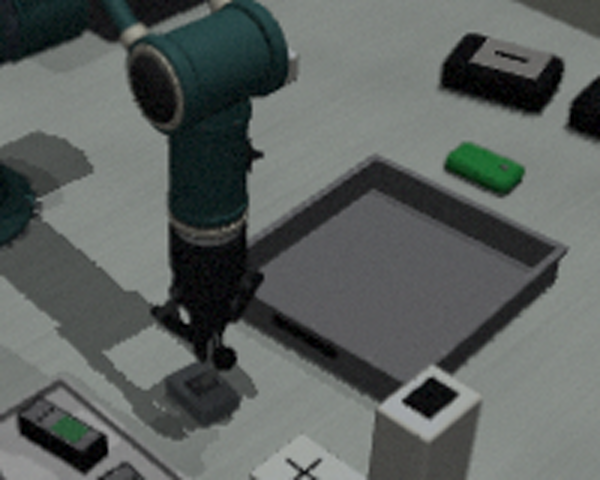

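```bash
python3 -m handwheel '[{"wx":0,"wy":0,"wz":0,"x":0,"y":-0.3,"z":0,"gripper":255},{"wx":0,"wy":0,"wz":0,"x":0,"y":0,"z":0,"gripper":255},{"wx":0,"wy":0,"wz":0,"x":0,"y":0,"z":0,"gripper":255}]'
python3 -m handwheel '[{"wx":0,"wy":0,"wz":0,"x":0,"y":2.5,"z":-1,"gripper":120},{"wx":0,"wy":0,"wz":0,"x":0,"y":0,"z":-4,"gripper":100},{"wx":0,"wy":0,"wz":0,"x":0,"y":0,"z":-4,"gripper":100},{"wx":0,"wy":0,"wz":0,"x":3.0,"y":0,"z":-3,"gripper":100},{"wx":0,"wy":0,"wz":0,"x":4.5,"y":0,"z":0,"gripper":100},{"wx":0,"wy":0,"wz":0,"x":4.5,"y":0,"z":0,"gripper":100},{"wx":0,"wy":0,"wz":0,"x":0,"y":0,"z":0,"gripper":100}]'
python3 -c "
from h import *
go(.557,-.344,.10,-90)
shot('scene','lev2',(200,100,400,260),3)
b=robot.read_camera('top'); cv2.imwrite('pics/lev2t.png',cv2.resize(b[120:300,230:450,::-1],None,fx=3.5,fy=3.5,interpolation=cv2.INTER_CUBIC))"
```

```text
time_s: 7.0
eef_pos: [0.491, -0.0073, 0.0917]
orientation: [[-0.113, -0.994, -0.01], [-0.994, 0.113, 0.001], [-0.0, 0.01, -1.0]]
ft_force: [-12.0, 2.3, 10.5]
finger_gap: 0.005
time_s: 7.7
eef_pos: [0.4568, -0.1288, 0.2132]
orientation: [[-0.118, -0.993, 0.002], [-0.993, 0.118, -0.003], [0.003, -0.002, -1.0]]
ft_force: [-0.6, 0.5, 0.6]
finger_gap: 0.609
t 7.7 shift cm [ 20.16 -12.47  11.39] len 26.3 yaw now -96.77 j6 1.36
turn wz -0.1182
```

View pics/lev2.png

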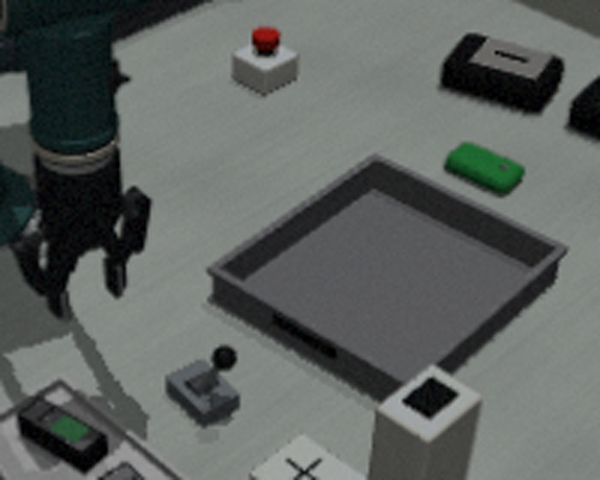

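View pics/lev2t.png

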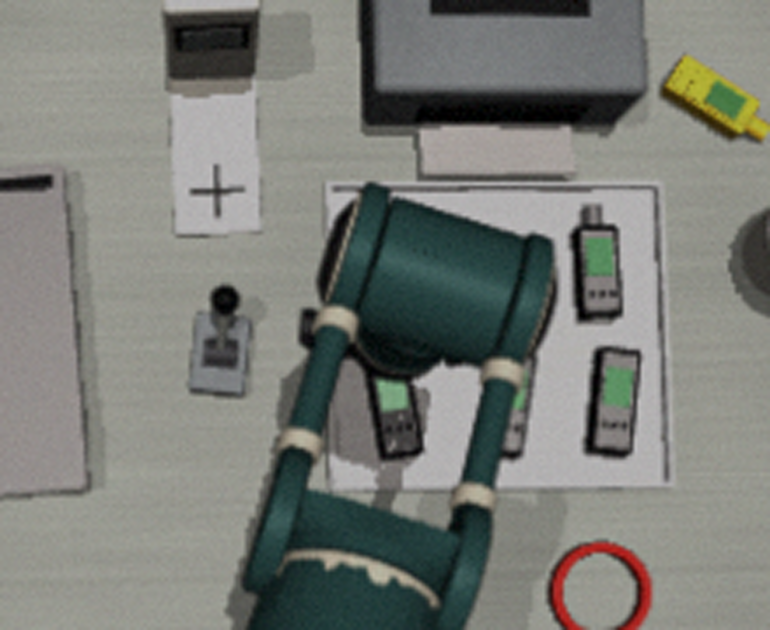

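Lever is fully over (scene crop: ball now at (222,357) on the far side; force rose at the stop). Now to the nozzled meter.

```bash
python3 -m handwheel '[{"wx":0,"wy":0,"wz":0,"x":3.9,"y":-2.4,"z":0,"gripper":75},{"wx":0,"wy":0,"wz":0,"x":3.9,"y":-2.4,"z":0,"gripper":75},{"wx":0,"wy":0,"wz":0,"x":3.9,"y":-2.4,"z":0,"gripper":75},{"wx":0,"wy":0,"wz":0,"x":3.9,"y":-2.4,"z":1,"gripper":75},{"wx":0,"wy":0,"wz":0,"x":3.9,"y":-2.4,"z":2,"gripper":75},{"wx":0,"wy":0,"wz":-0.14,"x":0,"y":0,"z":2,"gripper":75},{"wx":0,"wy":0,"wz":0,"x":0,"y":0,"z":3,"gripper":75},{"wx":0,"wy":0,"wz":0,"x":0,"y":0,"z":2,"gripper":75},{"wx":0,"wy":0,"wz":0,"x":0,"y":0,"z":0,"gripper":75}]'
python3 -c "
from h import *
go(.552,-.344,.033,-88.5)
shot('scene','pr0',(100,180,300,340),3.7)"
```

```text
time_s: 8.7
eef_pos: [0.552, -0.3283, 0.1074]
orientation: [[0.028, -1.0, -0.007], [-1.0, -0.028, 0.005], [-0.005, 0.007, -1.0]]
ft_force: [-0.2, 0.3, -1.3]
finger_gap: 0.703
t 8.7 shift cm [ 1.61 -0.01  7.43] len 7.6 yaw now -88.38 j6 0.97
turn wz 0.0021
```

View pics/pr0.png

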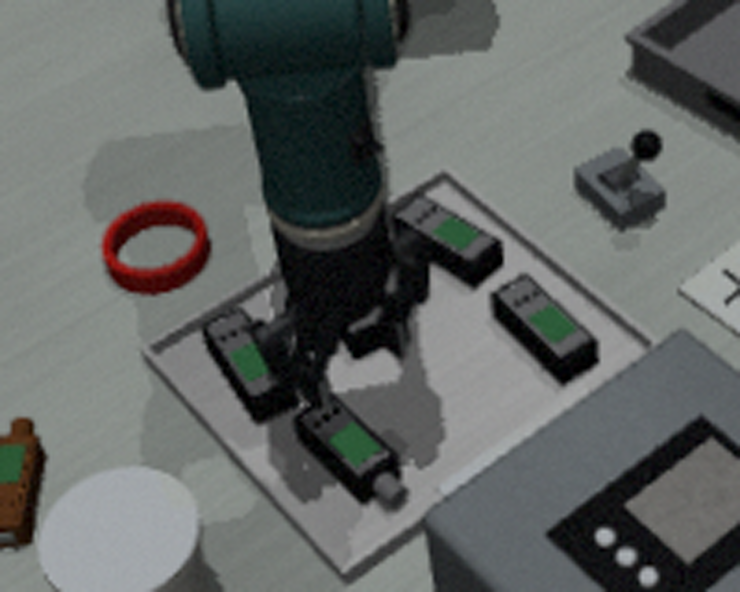

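The gripper hovers just +y of the probe, consistent with the numbers. Shift 1.6 cm, descend, close.

```bash
python3 -m handwheel '[{"wx":0,"wy":0,"wz":0,"x":1.6,"y":0,"z":0,"gripper":75},{"wx":0,"wy":0,"wz":0,"x":0,"y":0,"z":0,"gripper":75},{"wx":0,"wy":0,"wz":0,"x":0,"y":0,"z":2.5,"gripper":75},{"wx":0,"wy":0,"wz":0,"x":0,"y":0,"z":2.5,"gripper":75},{"wx":0,"wy":0,"wz":0,"x":0,"y":0,"z":2,"gripper":75},{"wx":0,"wy":0,"wz":0,"x":0,"y":0,"z":0.5,"gripper":75},{"wx":0,"wy":0,"wz":0,"x":0,"y":0,"z":0,"gripper":75}]'
python3 -m handwheel '[{"wx":0,"wy":0,"wz":0,"x":0,"y":0,"z":0,"gripper":150},{"wx":0,"wy":0,"wz":0,"x":0,"y":0,"z":0,"gripper":255},{"wx":0,"wy":0,"wz":0,"x":0,"y":0,"z":0,"gripper":255},{"wx":0,"wy":0,"wz":0,"x":0,"y":0,"z":0,"gripper":255},{"wx":0,"wy":0,"wz":0,"x":0,"y":0,"z":0,"gripper":255}]' 50
```

```text
time_s: 9.45
eef_pos: [0.5544, -0.3479, 0.0376]
orientation: [[0.026, -1.0, -0.0], [-1.0, -0.026, 0.0], [-0.0, 0.0, -1.0]]
ft_force: [1.1, 0.1, 0.0]
finger_gap: 0.703
time_s: 9.95
eef_pos: [0.5559, -0.3487, 0.0397]
orientation: [[0.027, -1.0, 0.003], [-1.0, -0.027, -0.002], [0.002, -0.003, -1.0]]
ft_force: [-0.8, 0.8, 6.4]
finger_gap: 0.432
```

```bash
python3 -m handwheel '[{"wx":0,"wy":0,"wz":0,"x":0,"y":0,"z":-1,"gripper":255},{"wx":0,"wy":0,"wz":0,"x":0,"y":0,"z":-2,"gripper":255},{"wx":0,"wy":0,"wz":0,"x":0,"y":0,"z":-4,"gripper":255},{"wx":0,"wy":0,"wz":0,"x":0,"y":0,"z":-4,"gripper":255},{"wx":0,"wy":0,"wz":0,"x":0,"y":0,"z":-3,"gripper":255},{"wx":0,"wy":0,"wz":0,"x":0,"y":0,"z":0,"gripper":255},{"wx":0,"wy":0,"wz":0,"x":0,"y":0,"z":0,"gripper":255}]'
python3 -c "
from h import *
go(.629,-.003,.17,-90)
shot('scene','pr1',(100,180,300,340),3.7)"
```

```text
time_s: 10.65
eef_pos: [0.5544, -0.3477, 0.1781]
orientation: [[0.027, -1.0, 0.001], [-1.0, -0.027, -0.001], [0.001, -0.001, -1.0]]
ft_force: [-0.5, 0.1, -2.1]
finger_gap: 0.425
t 10.65 shift cm [-34.26  -8.38   0.79] len 35.27 yaw now -88.46 j6 0.95
turn wz 0.0269
```

View pics/pr1.png

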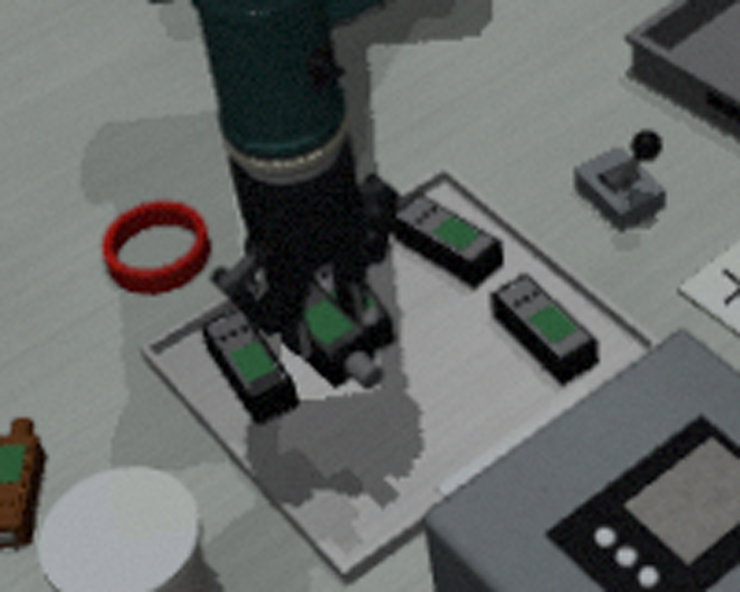

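```bash
python3 -m handwheel '[{"wx":0,"wy":0,"wz":0,"x":-4.28,"y":-1.05,"z":0,"gripper":255},{"wx":0,"wy":0,"wz":0,"x":-4.28,"y":-1.05,"z":0,"gripper":255},{"wx":0,"wy":0,"wz":0,"x":-4.28,"y":-1.05,"z":0,"gripper":255},{"wx":0,"wy":0,"wz":0,"x":-4.28,"y":-1.05,"z":0,"gripper":255},{"wx":0,"wy":0,"wz":0,"x":-4.28,"y":-1.05,"z":0,"gripper":255},{"wx":0,"wy":0,"wz":0,"x":-4.28,"y":-1.05,"z":0,"gripper":255},{"wx":0,"wy":0,"wz":0,"x":-4.28,"y":-1.05,"z":0,"gripper":255},{"wx":0,"wy":0,"wz":0,"x":-4.28,"y":-1.05,"z":1,"gripper":255},{"wx":0,"wy":0,"wz":0.03,"x":0,"y":0,"z":1.2,"gripper":255},{"wx":0,"wy":0,"wz":0,"x":0,"y":0,"z":0,"gripper":255}]'
python3 -c "
from h import *
go(.627,-.003,.156,-90)
shot('scene','sc1',(220,140,400,300),3.7)"
```

```text
time_s: 11.7
eef_pos: [0.6258, -0.0014, 0.1502]
orientation: [[-0.0, -1.0, -0.009], [-1.0, 0.0, 0.0], [-0.0, 0.009, -1.0]]
ft_force: [-1.1, -0.8, -1.6]
finger_gap: 0.43
t 11.7 shift cm [ 0.16 -0.12 -0.58] len 0.61 yaw now -90.03 j6 1.53
turn wz -0.0005
```

View pics/sc1.png

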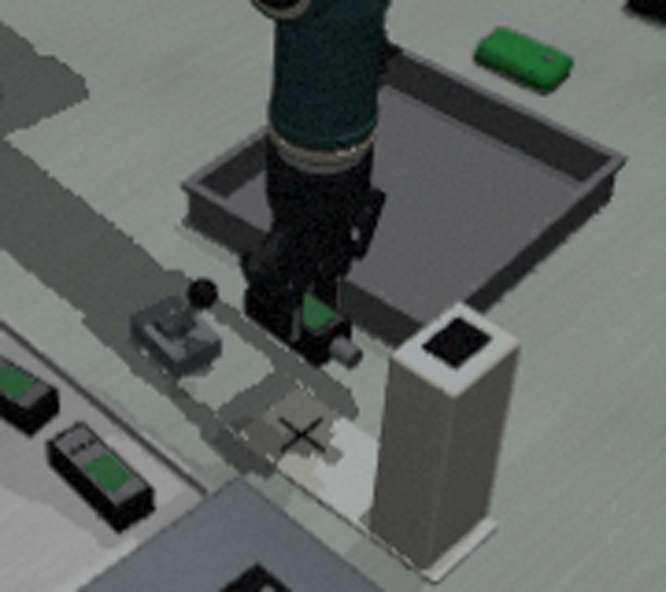

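The probe hangs level over the cross with its nozzle (crop (345,350)) towards the upright. Hold for 1 s, then turn 90° and hold.

```bash
python3 -m handwheel '[{"wx":0,"wy":0,"wz":0,"x":0.1,"y":-0.1,"z":-0.5,"gripper":255},{"wx":0,"wy":0,"wz":0,"x":0,"y":0,"z":0,"gripper":255},{"wx":0,"wy":0,"wz":0,"x":0,"y":0,"z":0,"gripper":255},{"wx":0,"wy":0,"wz":0,"x":0,"y":0,"z":0,"gripper":255},{"wx":0,"wy":0,"wz":0,"x":0,"y":0,"z":0,"gripper":255},{"wx":0,"wy":0,"wz":0,"x":0,"y":0,"z":0,"gripper":255},{"wx":0,"wy":0,"wz":0,"x":0,"y":0,"z":0,"gripper":255},{"wx":0,"wy":0,"wz":0,"x":0,"y":0,"z":0,"gripper":255},{"wx":0,"wy":0,"wz":0,"x":0,"y":0,"z":0,"gripper":255},{"wx":0,"wy":0,"wz":0,"x":0,"y":0,"z":0,"gripper":255}]'
python3 -m handwheel '[{"wx":0,"wy":0,"wz":-0.143,"x":0,"y":0,"z":0,"gripper":255},{"wx":0,"wy":0,"wz":-0.143,"x":0,"y":0,"z":0,"gripper":255},{"wx":0,"wy":0,"wz":-0.143,"x":0,"y":0,"z":0,"gripper":255},{"wx":0,"wy":0,"wz":-0.143,"x":0,"y":0,"z":0,"gripper":255},{"wx":0,"wy":0,"wz":-0.143,"x":0,"y":0,"z":0,"gripper":255},{"wx":0,"wy":0,"wz":-0.143,"x":0,"y":0,"z":0,"gripper":255},{"wx":0,"wy":0,"wz":-0.143,"x":0,"y":0,"z":0,"gripper":255},{"wx":0,"wy":0,"wz":-0.143,"x":0,"y":0,"z":0,"gripper":255},{"wx":0,"wy":0,"wz":-0.143,"x":0,"y":0,"z":0,"gripper":255},{"wx":0,"wy":0,"wz":-0.143,"x":0,"y":0,"z":0,"gripper":255}]'
python3 -m handwheel '[{"wx":0,"wy":0,"wz":-0.141,"x":0,"y":0,"z":0,"gripper":255},{"wx":0,"wy":0,"wz":0,"x":0,"y":0,"z":0,"gripper":255},{"wx":0,"wy":0,"wz":0,"x":0,"y":0,"z":0,"gripper":255},{"wx":0,"wy":0,"wz":0,"x":0,"y":0,"z":0,"gripper":255},{"wx":0,"wy":0,"wz":0,"x":0,"y":0,"z":0,"gripper":255},{"wx":0,"wy":0,"wz":0,"x":0,"y":0,"z":0,"gripper":255},{"wx":0,"wy":0,"wz":0,"x":0,"y":0,"z":0,"gripper":255},{"wx":0,"wy":0,"wz":0,"x":0,"y":0,"z":0,"gripper":255},{"wx":0,"wy":0,"wz":0,"x":0,"y":0,"z":0,"gripper":255},{"wx":0,"wy":0,"wz":0,"x":0,"y":0,"z":0,"gripper":255}]'
python3 -c "
from h import *
go(.629,-.003,.156,0)
shot('scene','sc2',(220,140,400,300),3.7)"
```

```text
time_s: 12.75
eef_pos: [0.6301, -0.004, 0.1602]
orientation: [[-0.003, -1.0, -0.0], [-1.0, 0.003, -0.0], [0.0, 0.0, -1.0]]
ft_force: [-0.1, 0.4, -2.3]
finger_gap: 0.434
time_s: 13.75
eef_pos: [0.6301, -0.0041, 0.1603]
orientation: [[0.99, -0.138, -0.0], [-0.138, -0.99, 0.0], [-0.0, 0.0, -1.0]]
ft_force: [0.2, -0.3, -1.3]
finger_gap: 0.43
time_s: 14.75
eef_pos: [0.6302, -0.0041, 0.1603]
orientation: [[1.0, -0.003, 0.0], [-0.003, -1.0, 0.0], [0.0, -0.0, -1.0]]
ft_force: [-0.5, -0.5, -2.1]
finger_gap: 0.433
t 14.75 shift cm [-0.12 -0.11  0.43] len 0.46 yaw now -0.18 j6 -0.04
turn wz -0.0031
```

View pics/sc2.png

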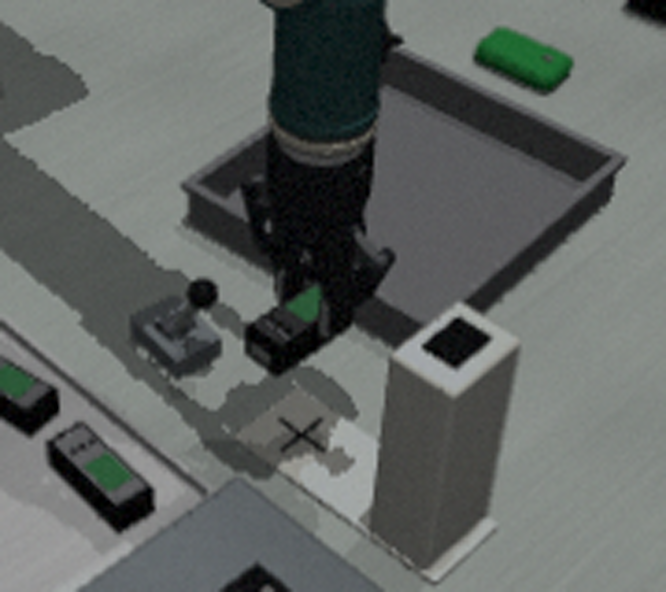

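The long side now faces the window (tail at crop (262,355), nozzle away to +y). Hold a little more, then turn another 90°.

```bash
python3 -m handwheel '[{"wx":0,"wy":0,"wz":-0.143,"x":0,"y":0,"z":0,"gripper":255},{"wx":0,"wy":0,"wz":-0.143,"x":0,"y":0,"z":0,"gripper":255},{"wx":0,"wy":0,"wz":-0.143,"x":0,"y":0,"z":0,"gripper":255},{"wx":0,"wy":0,"wz":-0.143,"x":0,"y":0,"z":0,"gripper":255},{"wx":0,"wy":0,"wz":-0.143,"x":0,"y":0,"z":0,"gripper":255},{"wx":0,"wy":0,"wz":-0.143,"x":0,"y":0,"z":0,"gripper":255},{"wx":0,"wy":0,"wz":-0.143,"x":0,"y":0,"z":0,"gripper":255},{"wx":0,"wy":0,"wz":-0.143,"x":0,"y":0,"z":0,"gripper":255},{"wx":0,"wy":0,"wz":-0.143,"x":0,"y":0,"z":0,"gripper":255},{"wx":0,"wy":0,"wz":-0.143,"x":0,"y":0,"z":0,"gripper":255}]'
python3 -m handwheel '[{"wx":0,"wy":0,"wz":-0.141,"x":0,"y":0,"z":0,"gripper":255},{"wx":0,"wy":0,"wz":0,"x":0,"y":0,"z":0,"gripper":255},{"wx":0,"wy":0,"wz":0,"x":0,"y":0,"z":0,"gripper":255},{"wx":0,"wy":0,"wz":0,"x":0,"y":0,"z":0,"gripper":255},{"wx":0,"wy":0,"wz":0,"x":0,"y":0,"z":0,"gripper":255},{"wx":0,"wy":0,"wz":0,"x":0,"y":0,"z":0,"gripper":255},{"wx":0,"wy":0,"wz":0,"x":0,"y":0,"z":0,"gripper":255},{"wx":0,"wy":0,"wz":0,"x":0,"y":0,"z":0,"gripper":255},{"wx":0,"wy":0,"wz":0,"x":0,"y":0,"z":0,"gripper":255},{"wx":0,"wy":0,"wz":0,"x":0,"y":0,"z":0,"gripper":255}]'
python3 -c "
from h import *
go(.5523,.3773,.156,94)
shot('scene','sc3',(220,140,400,300),3.7)"
```

```text
time_s: 15.8
eef_pos: [0.6302, -0.0041, 0.1603]
orientation: [[0.137, 0.991, -0.0], [0.991, -0.137, -0.0], [-0.0, -0.0, -1.0]]
ft_force: [-0.3, -0.4, -0.9]
finger_gap: 0.431
time_s: 16.8
eef_pos: [0.6302, -0.0041, 0.1603]
orientation: [[0.003, 1.0, 0.0], [1.0, -0.003, -0.0], [-0.0, 0.0, -1.0]]
ft_force: [0.9, 0.6, -2.0]
finger_gap: 0.429
t 16.8 shift cm [38.12 -7.9   0.43] len 38.93 yaw now 89.83 j6 -1.61
turn wz -0.0727
```

View pics/sc3.png

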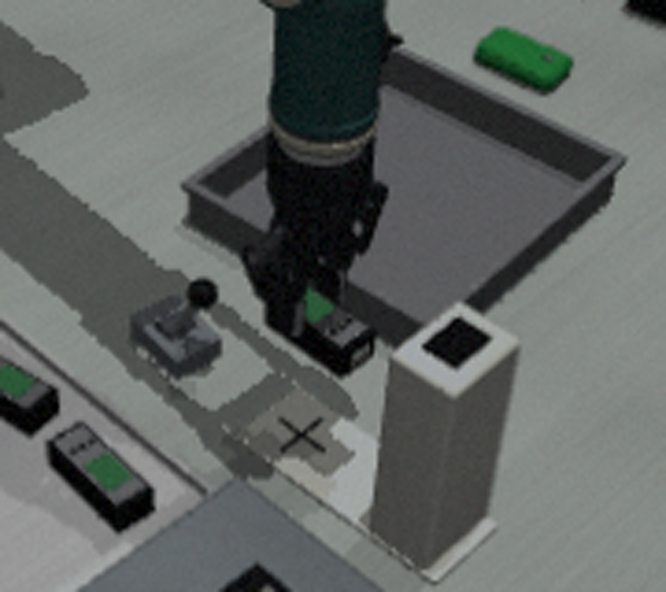

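The tail now faces the window (crop (360,355)). Moving the probe to the far-left slot in the tote.

```bash
python3 -m handwheel '[{"wx":0,"wy":0,"wz":0,"x":3.8,"y":-0.79,"z":0,"gripper":255},{"wx":0,"wy":0,"wz":0,"x":3.8,"y":-0.79,"z":0,"gripper":255},{"wx":0,"wy":0,"wz":0,"x":3.8,"y":-0.79,"z":0,"gripper":255},{"wx":0,"wy":0,"wz":0,"x":3.8,"y":-0.79,"z":0,"gripper":255},{"wx":0,"wy":0,"wz":0,"x":3.8,"y":-0.79,"z":0,"gripper":255},{"wx":0,"wy":0,"wz":0,"x":3.8,"y":-0.79,"z":0,"gripper":255},{"wx":0,"wy":0,"wz":0,"x":3.8,"y":-0.79,"z":0,"gripper":255},{"wx":0,"wy":0,"wz":0,"x":3.8,"y":-0.79,"z":0,"gripper":255},{"wx":0,"wy":0,"wz":0,"x":3.8,"y":-0.79,"z":0,"gripper":255},{"wx":0,"wy":0,"wz":0,"x":3.8,"y":-0.79,"z":0,"gripper":255}]'
python3 -m handwheel '[{"wx":0,"wy":0,"wz":-0.073,"x":0,"y":0,"z":2,"gripper":255},{"wx":0,"wy":0,"wz":0,"x":0,"y":0,"z":3,"gripper":255},{"wx":0,"wy":0,"wz":0,"x":0,"y":0,"z":2,"gripper":255},{"wx":0,"wy":0,"wz":0,"x":0,"y":0,"z":0,"gripper":255},{"wx":0,"wy":0,"wz":0,"x":0,"y":0,"z":0,"gripper":255},{"wx":0,"wy":0,"wz":0,"x":0,"y":0,"z":0,"gripper":255}]'
python3 -c "
from h import *
go(.5523,.3773,.038,94)
shot('scene','to1',(240,80,440,240),3.7)"
```

```text
time_s: 17.85
eef_pos: [0.5518, 0.3777, 0.1604]
orientation: [[0.003, 1.0, 0.0], [1.0, -0.003, 0.0], [0.0, 0.0, -1.0]]
ft_force: [0.7, 0.6, -2.2]
finger_gap: 0.428
time_s: 18.45
eef_pos: [0.5535, 0.3767, 0.0921]
orientation: [[-0.07, 0.998, 0.003], [0.998, 0.07, 0.002], [0.001, 0.003, -1.0]]
ft_force: [0.6, 0.9, -0.7]
finger_gap: 0.429
t 18.45 shift cm [ 0.06 -0.13  5.41] len 5.41 yaw now 94.01 j6 -1.08
turn wz 0.0001
```

View pics/to1.png

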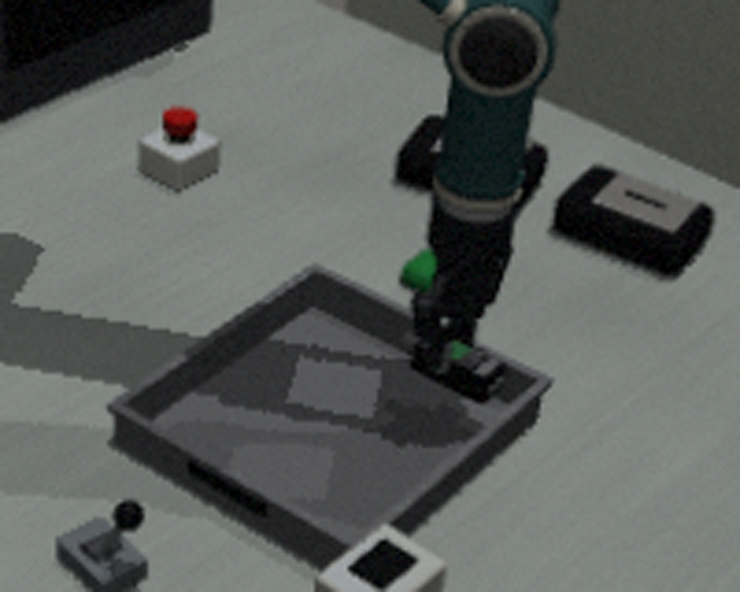

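```bash
python3 -m handwheel '[{"wx":0,"wy":0,"wz":0,"x":0,"y":0,"z":2.2,"gripper":255},{"wx":0,"wy":0,"wz":0,"x":0,"y":0,"z":1.6,"gripper":255},{"wx":0,"wy":0,"wz":0,"x":0,"y":0,"z":1.0,"gripper":255},{"wx":0,"wy":0,"wz":0,"x":0,"y":0,"z":0.3,"gripper":255},{"wx":0,"wy":0,"wz":0,"x":0,"y":0,"z":0,"gripper":255},{"wx":0,"wy":0,"wz":0,"x":0,"y":0,"z":0,"gripper":255}]'
```

```text
time_s: 19.1
eef_pos: [0.5524, 0.3761, 0.0397]
orientation: [[-0.07, 0.998, 0.0], [0.998, 0.07, 0.0], [0.0, 0.0, -1.0]]
ft_force: [-1.3, -0.3, 1.5]
finger_gap: 0.428
```

```bash
python3 -m handwheel '[{"wx":0,"wy":0,"wz":0,"x":0,"y":0,"z":0.2,"gripper":255},{"wx":0,"wy":0,"wz":0,"x":0,"y":0,"z":0,"gripper":255},{"wx":0,"wy":0,"wz":0,"x":0,"y":0,"z":0,"gripper":255}]'
```

```text
time_s: 19.4
eef_pos: [0.5524, 0.3762, 0.0396]
orientation: [[-0.07, 0.998, 0.0], [0.998, 0.07, 0.0], [0.0, 0.0, -1.0]]
ft_force: [-5.0, -4.2, 11.7]
finger_gap: 0.427
```

In contact with the tote floor. Release, lift, turn towards meter A.

```bash
python3 -m handwheel '[{"wx":0,"wy":0,"wz":0,"x":0,"y":0,"z":-0.1,"gripper":120},{"wx":0,"wy":0,"wz":0,"x":0,"y":0,"z":0,"gripper":90},{"wx":0,"wy":0,"wz":0,"x":0,"y":0,"z":0,"gripper":80},{"wx":0,"wy":0,"wz":0,"x":0,"y":0,"z":-2,"gripper":80},{"wx":0,"wy":0,"wz":0,"x":0,"y":0,"z":-4,"gripper":80},{"wx":0,"wy":0,"wz":0.133,"x":0,"y":0,"z":-4,"gripper":80},{"wx":0,"wy":0,"wz":0,"x":-4.6,"y":0,"z":-1,"gripper":80},{"wx":0,"wy":0,"wz":0,"x":-4.6,"y":0,"z":0,"gripper":80},{"wx":0,"wy":0,"wz":0,"x":-4.6,"y":0,"z":0,"gripper":80},{"wx":0,"wy":0,"wz":0,"x":-4.6,"y":0,"z":0,"gripper":80}]'
python3 -m handwheel '[{"wx":0,"wy":0,"wz":0,"x":-4.6,"y":0,"z":0,"gripper":80},{"wx":0,"wy":0,"wz":0,"x":-4.6,"y":0,"z":0,"gripper":80},{"wx":0,"wy":0,"wz":0,"x":-4.6,"y":0,"z":0,"gripper":80},{"wx":0,"wy":0,"wz":0,"x":0,"y":0,"z":0,"gripper":80},{"wx":0,"wy":0,"wz":0,"x":0,"y":0,"z":0,"gripper":80}]'
python3 -c "
from h import *
go(.5587,-.1597,.10,86.4)
shot('top','m1',(140,120,430,300),2.7)
shot('scene','m1s')"
```

```text
time_s: 20.4
eef_pos: [0.5404, 0.1911, 0.1483]
orientation: [[0.062, 0.998, 0.001], [0.998, -0.062, 0.0], [0.0, 0.001, -1.0]]
ft_force: [0.5, -0.2, -0.2]
finger_gap: 0.689
time_s: 20.9
eef_pos: [0.532, 0.0537, 0.1481]
orientation: [[0.066, 0.998, 0.0], [0.998, -0.066, 0.0], [0.0, -0.0, -1.0]]
ft_force: [-0.2, 0.3, 0.8]
finger_gap: 0.682
t 20.9 shift cm [-21.12   4.07   4.81] len 22.04 yaw now 86.23 j6 -1.45
turn wz -0.0029
```

View pics/m1.png

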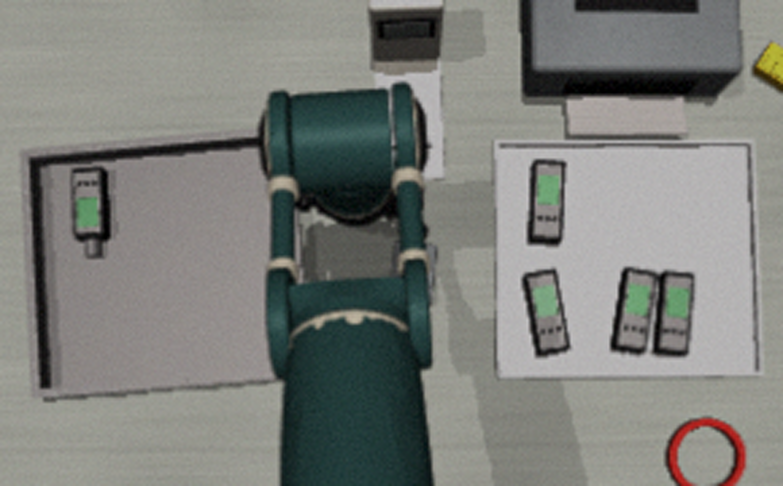

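View pics/m1s.png

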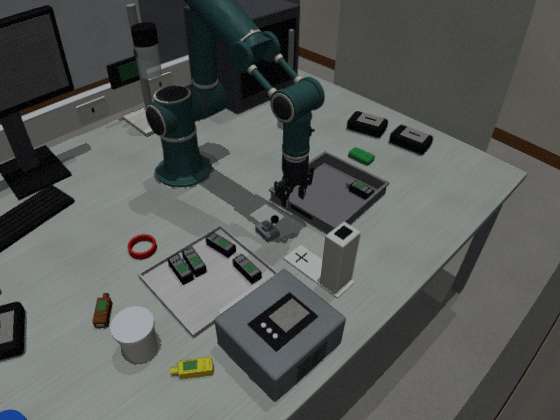

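One plain meter (D) was knocked sideways: it now lies right beside C (top crop C (635,310), D (675,313)). A (547,203) and B (546,312) are untouched. The probe lies in the tote display up at (90,205), and the lever is still on the far side. I refit the poses and check the probe.

```bash
cat > fitall.py <<'E'
from h import *
import sys
def fitall(guesses,name,box=(326,176,419,257),th=152,z0=.005):
    im,c,f=meters(box=box)
    g=cv2.GaussianBlur(cv2.cvtColor(c,cv2.COLOR_RGB2GRAY),(9,9),0); d=(g<th).astype('uint8')
    o=c[:,:,::-1].copy(); out={}
    for n,(x,y,yaw) in guesses.items():
        R=30
        p,e=fit(d,f,np.array(box[:2]),x,y,yaw,z0,n=='probe',R); out[n]=p
        print(n,np.round(p,4),'deg',np.round(np.degrees(p[2]),1),'err',round(e,1))
    for n,p in out.items():
        b=boxpts(*p,z0,(-.052,.052) if n=='probe' else (-.048,.048))[[1,3,7,5]]
        cv2.polylines(o,[np.round((w2pix('top',b)-box[:2]+.5)*f).astype(np.int32)],True,(0,0,255),1)
    cv2.imwrite(f'pics/{name}.png',o)
E
python3 - <<'E'
from fitall import *
u=np.array([635,310])/2.7+[140,120]; v=np.array([675,313])/2.7+[140,120]
C=pix2w('top',u,.035); D=pix2w('top',v,.035); print(C,D)
fitall(dict(A=(.559,-.16,-.06),B=(.431,-.156,.16),C=(C[0],C[1],-.14),D=(D[0],D[1],-.05)),'fit2')
E
```

```text
[ 0.42877565 -0.25827051  0.035     ] [ 0.42449294 -0.30459617  0.035     ]
A [ 0.5586 -0.16   -0.0743] deg -4.3 err 19.3
B [ 0.4307 -0.1557  0.1571] deg 9.0 err 27.7
C [ 0.4292 -0.259  -0.2128] deg -12.2 err 250.1
D [ 0.4253 -0.3036 -0.1002] deg -5.7 err 225.9
```

View pics/fit2.png

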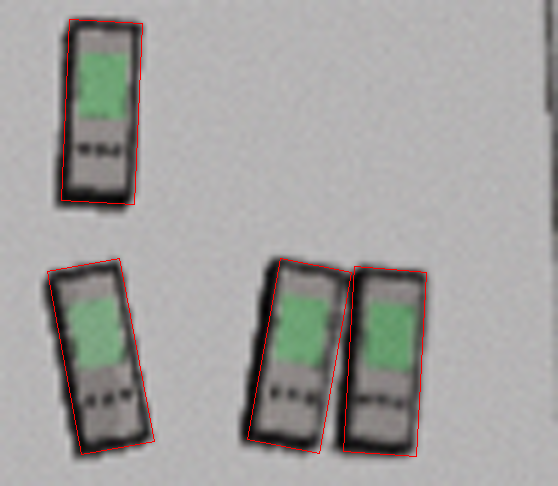

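```bash
python3 -m handwheel '[{"wx":0,"wy":0,"wz":0,"x":-4.22,"y":0.81,"z":0,"gripper":75},{"wx":0,"wy":0,"wz":0,"x":-4.22,"y":0.81,"z":0,"gripper":75},{"wx":0,"wy":0,"wz":0,"x":-4.22,"y":0.81,"z":0,"gripper":75},{"wx":0,"wy":0,"wz":0,"x":-4.22,"y":0.81,"z":0,"gripper":75},{"wx":0,"wy":0,"wz":0,"x":-4.22,"y":0.81,"z":2,"gripper":75},{"wx":0,"wy":0,"wz":0,"x":0,"y":0,"z":3,"gripper":75},{"wx":0,"wy":0,"wz":0,"x":0,"y":0,"z":0,"gripper":75},{"wx":0,"wy":0,"wz":0,"x":0,"y":0,"z":0,"gripper":75},{"wx":0,"wy":0,"wz":0,"x":0,"y":0,"z":0,"gripper":75}]'
python3 -c "
from h import *
go(.5586,-.160,.040,86)"
```

```text
time_s: 21.95
eef_pos: [0.5603, -0.1571, 0.0995]
orientation: [[0.061, 0.998, 0.002], [0.998, -0.061, -0.0], [-0.0, 0.002, -1.0]]
ft_force: [0.4, -0.4, -0.8]
finger_gap: 0.703
t 21.95 shift cm [-0.3  -0.16  5.95] len 5.96 yaw now 86.53 j6 -1.83
turn wz 0.0092
```

```bash
python3 -m handwheel '[{"wx":0,"wy":0,"wz":0,"x":-0.2,"y":-0.1,"z":2.5,"gripper":75},{"wx":0,"wy":0,"wz":0,"x":0,"y":0,"z":2.2,"gripper":75},{"wx":0,"wy":0,"wz":0,"x":0,"y":0,"z":1.2,"gripper":75},{"wx":0,"wy":0,"wz":0,"x":0,"y":0,"z":0,"gripper":75},{"wx":0,"wy":0,"wz":0,"x":0,"y":0,"z":0,"gripper":200},{"wx":0,"wy":0,"wz":0,"x":0,"y":0,"z":0,"gripper":255},{"wx":0,"wy":0,"wz":0,"x":0,"y":0,"z":0,"gripper":255},{"wx":0,"wy":0,"wz":0,"x":0,"y":0,"z":0,"gripper":255},{"wx":0,"wy":0,"wz":0,"x":0,"y":0,"z":0,"gripper":255}]' 50
python3 -m handwheel '[{"wx":0,"wy":0,"wz":0,"x":0,"y":0,"z":-1,"gripper":255},{"wx":0,"wy":0,"wz":0,"x":0,"y":0,"z":-2,"gripper":255},{"wx":0,"wy":0,"wz":0,"x":0,"y":0,"z":-4,"gripper":255},{"wx":0,"wy":0,"wz":0,"x":0,"y":0,"z":-4,"gripper":255},{"wx":0,"wy":0,"wz":0,"x":0,"y":0,"z":0,"gripper":255},{"wx":0,"wy":0,"wz":0,"x":0,"y":0,"z":0,"gripper":255}]' 
python3 -c "
from h import *
go(.5586,.2875,.14,94)
shot('scene','a1',(130,160,330,320),3.7)"
```

```text
time_s: 22.85
eef_pos: [0.5596, -0.1606, 0.0411]
orientation: [[0.063, 0.998, 0.003], [0.998, -0.063, -0.001], [-0.001, 0.003, -1.0]]
ft_force: [0.5, 1.9, 6.0]
finger_gap: 0.424
time_s: 23.45
eef_pos: [0.5585, -0.1606, 0.1506]
orientation: [[0.063, 0.998, 0.002], [0.998, -0.063, -0.001], [-0.001, 0.002, -1.0]]
ft_force: [-0.4, -0.5, -2.1]
finger_gap: 0.429
t 23.45 shift cm [44.72 -2.81  1.02] len 44.82 yaw now 86.4 j6 -1.83
turn wz -0.1327
```

View pics/a1.png

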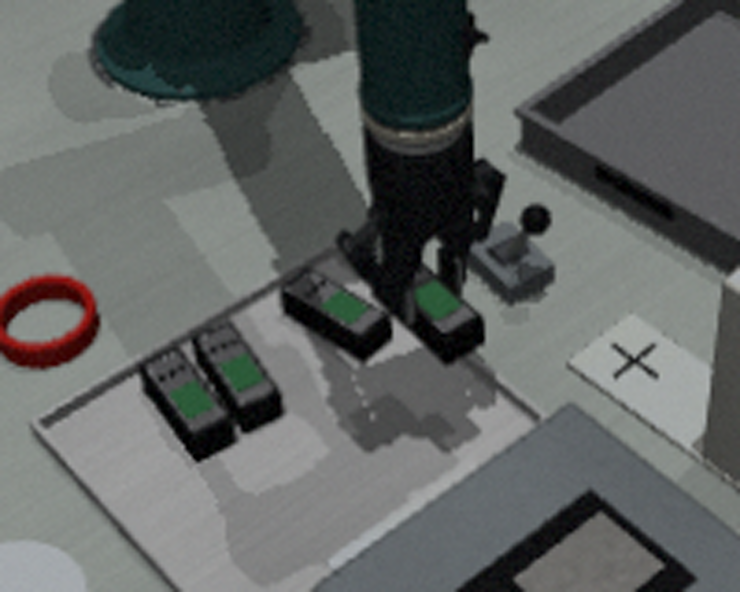

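```bash
python3 -m handwheel '[{"wx":0,"wy":0,"wz":0,"x":3,"y":-0.2,"z":-3,"gripper":255},{"wx":0,"wy":0,"wz":0,"x":4.6,"y":-0.29,"z":0,"gripper":255},{"wx":0,"wy":0,"wz":0,"x":4.6,"y":-0.29,"z":0,"gripper":255},{"wx":0,"wy":0,"wz":0,"x":4.6,"y":-0.29,"z":0,"gripper":255},{"wx":0,"wy":0,"wz":0,"x":4.6,"y":-0.29,"z":0,"gripper":255},{"wx":0,"wy":0,"wz":0,"x":4.6,"y":-0.29,"z":0,"gripper":255},{"wx":0,"wy":0,"wz":0,"x":4.6,"y":-0.29,"z":0,"gripper":255},{"wx":0,"wy":0,"wz":0,"x":4.6,"y":-0.29,"z":0,"gripper":255},{"wx":0,"wy":0,"wz":0,"x":4.6,"y":-0.29,"z":0,"gripper":255},{"wx":0,"wy":0,"wz":0,"x":4.6,"y":-0.29,"z":0,"gripper":255}]'
python3 -m handwheel '[{"wx":0,"wy":0,"wz":-0.133,"x":0.3,"y":0,"z":2,"gripper":255},{"wx":0,"wy":0,"wz":0,"x":0,"y":0,"z":4,"gripper":255},{"wx":0,"wy":0,"wz":0,"x":0,"y":0,"z":3.5,"gripper":255},{"wx":0,"wy":0,"wz":0,"x":0,"y":0,"z":0,"gripper":255},{"wx":0,"wy":0,"wz":0,"x":0,"y":0,"z":0,"gripper":255},{"wx":0,"wy":0,"wz":0,"x":0,"y":0,"z":0,"gripper":255}]'
python3 -c "
from h import *
go(.5586,.2875,.041,94)
shot('scene','to2',(240,80,440,240),3.7)"
```

```text
time_s: 24.5
eef_pos: [0.5557, 0.2855, 0.176]
orientation: [[0.063, 0.998, -0.005], [0.998, -0.063, -0.003], [-0.003, -0.005, -1.0]]
ft_force: [0.8, 0.5, -1.8]
finger_gap: 0.429
time_s: 25.1
eef_pos: [0.5591, 0.2878, 0.0855]
orientation: [[-0.07, 0.998, 0.002], [0.998, 0.07, 0.001], [0.001, 0.002, -1.0]]
ft_force: [-0.1, 1.2, -1.7]
finger_gap: 0.428
t 25.1 shift cm [-0.03 -0.06  4.45] len 4.46 yaw now 94.0 j6 -1.2
turn wz 0.0
```

View pics/to2.png

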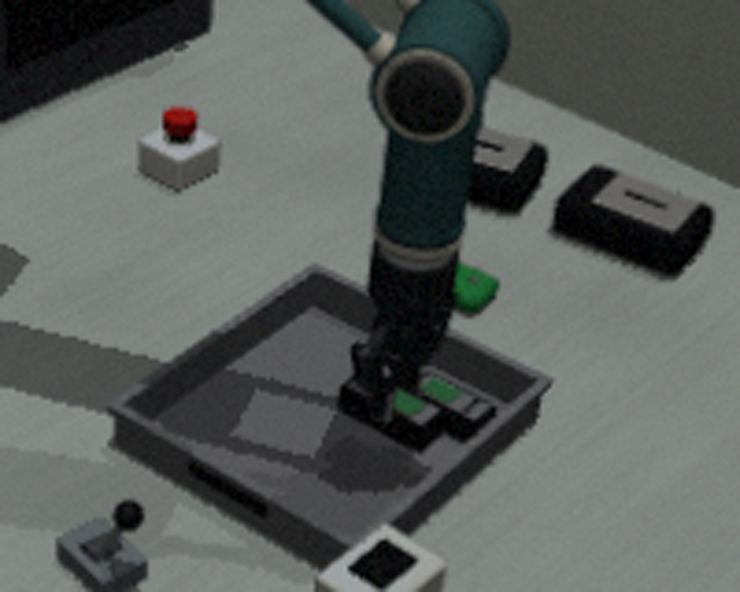

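The held meter is beside the probe and higher than it. Per TCP readings they are 89 mm apart. Lower and release, opening only slightly.

```bash
python3 -m handwheel '[{"wx":0,"wy":0,"wz":0,"x":0,"y":0,"z":2.2,"gripper":255},{"wx":0,"wy":0,"wz":0,"x":0,"y":0,"z":1.4,"gripper":255},{"wx":0,"wy":0,"wz":0,"x":0,"y":0,"z":0.6,"gripper":255},{"wx":0,"wy":0,"wz":0,"x":0,"y":0,"z":0.3,"gripper":255},{"wx":0,"wy":0,"wz":0,"x":0,"y":0,"z":0,"gripper":255},{"wx":0,"wy":0,"wz":0,"x":0,"y":0,"z":0,"gripper":255}]'
python3 -m handwheel '[{"wx":0,"wy":0,"wz":0,"x":0,"y":0,"z":0,"gripper":110},{"wx":0,"wy":0,"wz":0,"x":0,"y":0,"z":0,"gripper":80},{"wx":0,"wy":0,"wz":0,"x":0,"y":0,"z":0,"gripper":80},{"wx":0,"wy":0,"wz":0,"x":0,"y":0,"z":-2,"gripper":80},{"wx":0,"wy":0,"wz":0,"x":0,"y":0,"z":-4,"gripper":80},{"wx":0,"wy":0,"wz":0,"x":0,"y":0,"z":-4,"gripper":80},{"wx":0,"wy":0,"wz":0,"x":0,"y":0,"z":0,"gripper":80},{"wx":0,"wy":0,"wz":0,"x":0,"y":0,"z":0,"gripper":80}]'
python3 -c "
from h import *
go(.4307,-.1557,.14,99.2)
shot('scene','to3',(240,80,440,240),3.7)"
```

```text
time_s: 25.75
eef_pos: [0.5585, 0.2877, 0.0411]
orientation: [[-0.07, 0.998, 0.001], [0.998, 0.07, 0.0], [0.0, 0.001, -1.0]]
ft_force: [-3.5, -1.1, 6.2]
finger_gap: 0.433
time_s: 26.55
eef_pos: [0.5593, 0.2881, 0.1412]
orientation: [[-0.07, 0.998, 0.004], [0.998, 0.07, 0.002], [0.001, 0.004, -1.0]]
ft_force: [-0.5, -0.9, -0.9]
finger_gap: 0.683
t 26.55 shift cm [-43.37 -15.94  -0.  ] len 46.21 yaw now 94.02 j6 -1.2
turn wz -0.0904
```

View pics/to3.png

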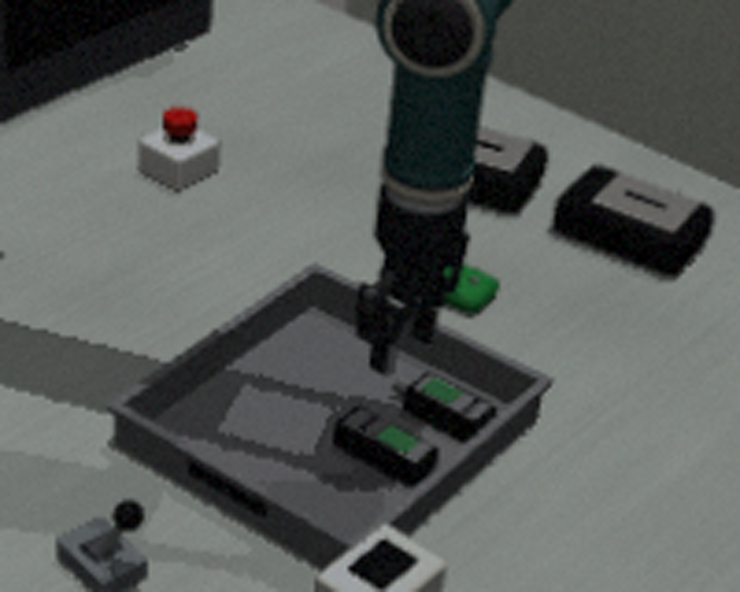

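Two meters lie flat side by side in the tote (crop (450,400), (390,440)). Now meter B.

```bash
python3 -m handwheel '[{"wx":0,"wy":0,"wz":0,"x":-3,"y":-1.1,"z":-3.5,"gripper":75},{"wx":0,"wy":0,"wz":0,"x":-4.5,"y":-1.65,"z":0,"gripper":75},{"wx":0,"wy":0,"wz":0,"x":-4.5,"y":-1.65,"z":0,"gripper":75},{"wx":0,"wy":0,"wz":0,"x":-4.5,"y":-1.65,"z":0,"gripper":75},{"wx":0,"wy":0,"wz":0,"x":-4.5,"y":-1.65,"z":0,"gripper":75},{"wx":0,"wy":0,"wz":0,"x":-4.5,"y":-1.65,"z":0,"gripper":75},{"wx":0,"wy":0,"wz":0,"x":-4.5,"y":-1.65,"z":0,"gripper":75},{"wx":0,"wy":0,"wz":0,"x":-4.5,"y":-1.65,"z":0,"gripper":75},{"wx":0,"wy":0,"wz":0,"x":-4.5,"y":-1.65,"z":0,"gripper":75},{"wx":0,"wy":0,"wz":0,"x":-4.4,"y":-1.6,"z":0,"gripper":75}]'
python3 -m handwheel '[{"wx":0,"wy":0,"wz":-0.09,"x":0,"y":0,"z":4,"gripper":75},{"wx":0,"wy":0,"wz":0,"x":0,"y":0,"z":3.5,"gripper":75},{"wx":0,"wy":0,"wz":0,"x":0,"y":0,"z":0,"gripper":75},{"wx":0,"wy":0,"wz":0,"x":0,"y":0,"z":0,"gripper":75},{"wx":0,"wy":0,"wz":0,"x":0,"y":0,"z":0,"gripper":75}]'
python3 -c "
from h import *
go(.4307,-.1557,.041,99.2)
shot('scene','b1',(130,160,330,320),3.7)"
```

```text
time_s: 27.6
eef_pos: [0.4277, -0.1576, 0.1723]
orientation: [[-0.07, 0.998, -0.003], [0.998, 0.07, 0.001], [0.002, -0.003, -1.0]]
ft_force: [1.3, 0.3, 0.8]
finger_gap: 0.703
time_s: 28.1
eef_pos: [0.4308, -0.1565, 0.1003]
orientation: [[-0.16, 0.987, 0.001], [0.987, 0.16, -0.001], [-0.001, 0.001, -1.0]]
ft_force: [0.4, 0.5, 0.0]
finger_gap: 0.71
t 28.1 shift cm [ 0.09 -0.01  5.93] len 5.93 yaw now 99.22 j6 -2.13
turn wz 0.0003
```

View pics/b1.png

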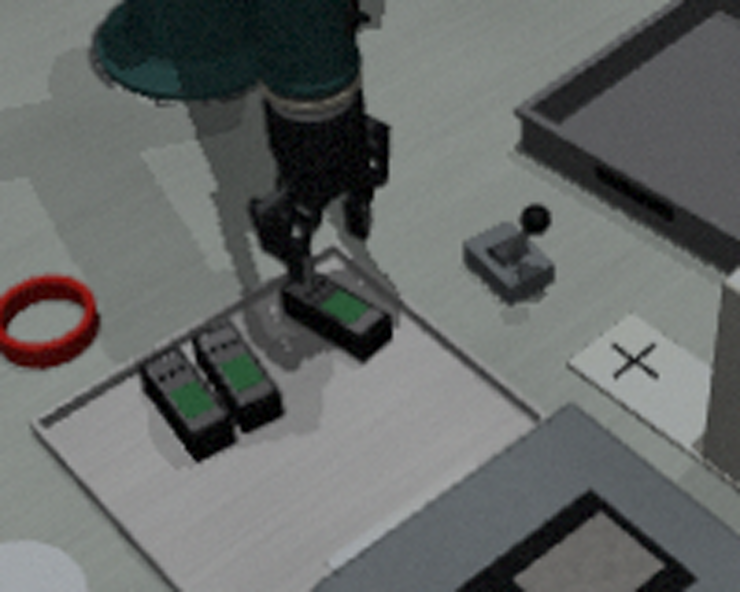

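```bash
python3 -m handwheel '[{"wx":0,"wy":0,"wz":0,"x":0,"y":0,"z":2.5,"gripper":75},{"wx":0,"wy":0,"wz":0,"x":0,"y":0,"z":2.2,"gripper":75},{"wx":0,"wy":0,"wz":0,"x":0,"y":0,"z":1.1,"gripper":75},{"wx":0,"wy":0,"wz":0,"x":0,"y":0,"z":0,"gripper":75},{"wx":0,"wy":0,"wz":0,"x":0,"y":0,"z":0,"gripper":200},{"wx":0,"wy":0,"wz":0,"x":0,"y":0,"z":0,"gripper":255},{"wx":0,"wy":0,"wz":0,"x":0,"y":0,"z":0,"gripper":255},{"wx":0,"wy":0,"wz":0,"x":0,"y":0,"z":0,"gripper":255},{"wx":0,"wy":0,"wz":0,"x":0,"y":0,"z":0,"gripper":255}]' 50
python3 -m handwheel '[{"wx":0,"wy":0,"wz":0,"x":0,"y":0,"z":-1,"gripper":255},{"wx":0,"wy":0,"wz":0,"x":0,"y":0,"z":-3,"gripper":255},{"wx":0,"wy":0,"wz":0,"x":0,"y":0,"z":-4.5,"gripper":255},{"wx":0,"wy":0,"wz":0,"x":0,"y":0,"z":-4.5,"gripper":255},{"wx":0,"wy":0,"wz":0,"x":0,"y":0,"z":-2,"gripper":255},{"wx":0,"wy":0,"wz":0,"x":0,"y":0,"z":0,"gripper":255},{"wx":0,"wy":0,"wz":0,"x":0,"y":0,"z":0,"gripper":255}]' 
python3 -c "
from h import *
go(.5649,.1977,.19,94)
shot('scene','b2',(130,160,330,320),3.7)"
```

```text
time_s: 29.05
eef_pos: [0.4314, -0.1571, 0.0429]
orientation: [[-0.159, 0.987, 0.003], [0.987, 0.159, -0.001], [-0.002, 0.003, -1.0]]
ft_force: [-0.5, -0.1, 5.6]
finger_gap: 0.422
time_s: 29.75
eef_pos: [0.4293, -0.1563, 0.1909]
orientation: [[-0.159, 0.987, -0.0], [0.987, 0.159, 0.0], [0.0, -0.0, -1.0]]
ft_force: [-0.2, 0.9, -2.9]
finger_gap: 0.425
t 29.75 shift cm [32.79 19.03  0.08] len 37.91 yaw now 99.18 j6 -2.13
turn wz 0.0903
```

View pics/b2.png

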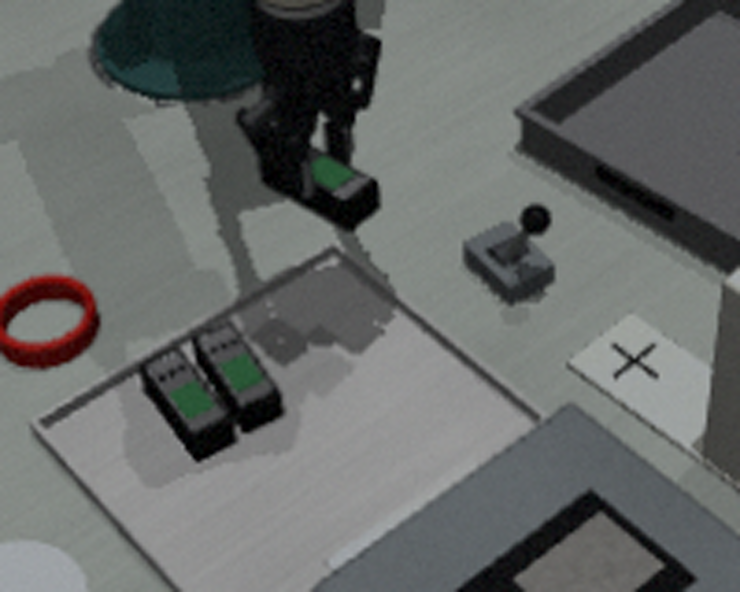

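```bash
python3 -m handwheel '[{"wx":0,"wy":0,"wz":0,"x":3.64,"y":2.11,"z":0,"gripper":255},{"wx":0,"wy":0,"wz":0,"x":3.64,"y":2.11,"z":0,"gripper":255},{"wx":0,"wy":0,"wz":0,"x":3.64,"y":2.11,"z":0,"gripper":255},{"wx":0,"wy":0,"wz":0,"x":3.64,"y":2.11,"z":0,"gripper":255},{"wx":0,"wy":0,"wz":0,"x":3.64,"y":2.11,"z":0,"gripper":255},{"wx":0,"wy":0,"wz":0,"x":3.64,"y":2.11,"z":0,"gripper":255},{"wx":0,"wy":0,"wz":0,"x":3.64,"y":2.11,"z":0,"gripper":255},{"wx":0,"wy":0,"wz":0,"x":3.64,"y":2.11,"z":0,"gripper":255},{"wx":0,"wy":0,"wz":0,"x":3.64,"y":2.11,"z":0,"gripper":255},{"wx":0,"wy":0,"wz":0.09,"x":0,"y":0,"z":2,"gripper":255}]'
python3 -m handwheel '[{"wx":0,"wy":0,"wz":0,"x":0,"y":0,"z":4,"gripper":255},{"wx":0,"wy":0,"wz":0,"x":0,"y":0,"z":4,"gripper":255},{"wx":0,"wy":0,"wz":0,"x":0,"y":0,"z":1,"gripper":255},{"wx":0,"wy":0,"wz":0,"x":0,"y":0,"z":0,"gripper":255},{"wx":0,"wy":0,"wz":0,"x":0,"y":0,"z":0,"gripper":255},{"wx":0,"wy":0,"wz":0,"x":0,"y":0,"z":0,"gripper":255}]'
python3 -c "
from h import *
go(.5649,.1977,.041,94)
shot('scene','to4',(240,80,440,240),3.7)"
```

```text
time_s: 30.8
eef_pos: [0.5674, 0.2022, 0.1712]
orientation: [[-0.072, 0.997, 0.003], [0.997, 0.072, 0.003], [0.003, 0.003, -1.0]]
ft_force: [1.4, -0.9, -1.7]
finger_gap: 0.425
time_s: 31.4
eef_pos: [0.567, 0.1976, 0.0836]
orientation: [[-0.07, 0.998, 0.004], [0.998, 0.07, 0.001], [0.001, 0.004, -1.0]]
ft_force: [0.7, -0.0, -2.5]
finger_gap: 0.423
t 31.4 shift cm [ 0.02 -0.22  4.26] len 4.26 yaw now 94.01 j6 -1.35
turn wz 0.0001
```

View pics/to4.png

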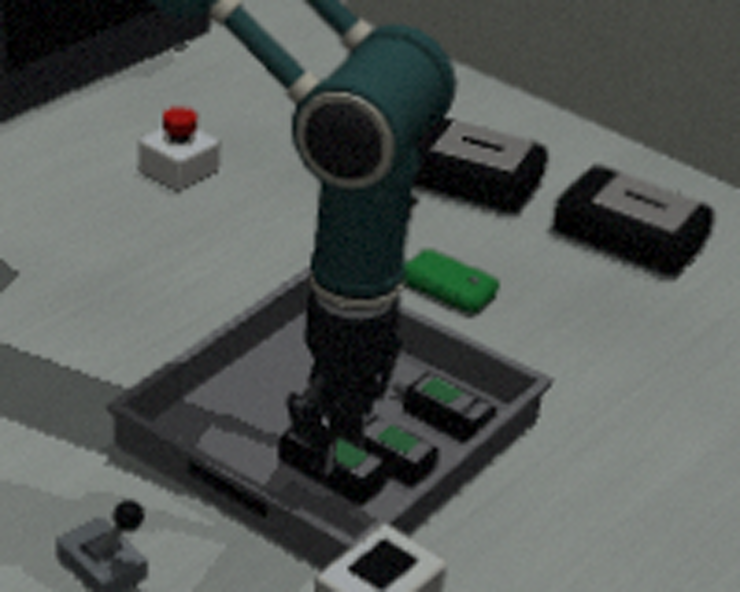

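```bash
python3 -m handwheel '[{"wx":0,"wy":0,"wz":0,"x":0,"y":-0.1,"z":2.2,"gripper":255},{"wx":0,"wy":0,"wz":0,"x":0,"y":0,"z":1.2,"gripper":255},{"wx":0,"wy":0,"wz":0,"x":0,"y":0,"z":0.6,"gripper":255},{"wx":0,"wy":0,"wz":0,"x":0,"y":0,"z":0.3,"gripper":255},{"wx":0,"wy":0,"wz":0,"x":0,"y":0,"z":0,"gripper":255},{"wx":0,"wy":0,"wz":0,"x":0,"y":0,"z":0,"gripper":255}]'
python3 -m handwheel '[{"wx":0,"wy":0,"wz":0,"x":0,"y":0,"z":0,"gripper":110},{"wx":0,"wy":0,"wz":0,"x":0,"y":0,"z":0,"gripper":80},{"wx":0,"wy":0,"wz":0,"x":0,"y":0,"z":0,"gripper":80},{"wx":0,"wy":0,"wz":0,"x":0,"y":0,"z":-2,"gripper":80},{"wx":0,"wy":0,"wz":0,"x":0,"y":0,"z":-4,"gripper":80},{"wx":0,"wy":0,"wz":0,"x":0,"y":0,"z":-4,"gripper":80},{"wx":0,"wy":0,"wz":0,"x":0,"y":0,"z":0,"gripper":255},{"wx":0,"wy":0,"wz":0,"x":0,"y":0,"z":0,"gripper":255}]'
python3 -c "
from h import *
go(.355,-.307,.18,84)
shot('scene','to5',(240,80,440,240),3.7)"
```

```text
time_s: 32.05
eef_pos: [0.5638, 0.197, 0.0429]
orientation: [[-0.07, 0.998, -0.002], [0.998, 0.07, -0.001], [-0.001, -0.002, -1.0]]
ft_force: [-12.7, -4.2, 25.2]
finger_gap: 0.426
time_s: 32.85
eef_pos: [0.5653, 0.1975, 0.1398]
orientation: [[-0.07, 0.998, 0.003], [0.998, 0.07, 0.001], [0.001, 0.003, -1.0]]
ft_force: [0.2, -0.3, -0.2]
finger_gap: 0.358
t 32.85 shift cm [-48.84 -24.5   -4.14] len 54.8 yaw now 94.02 j6 -1.35
turn wz 0.1749
```

View pics/to5.png

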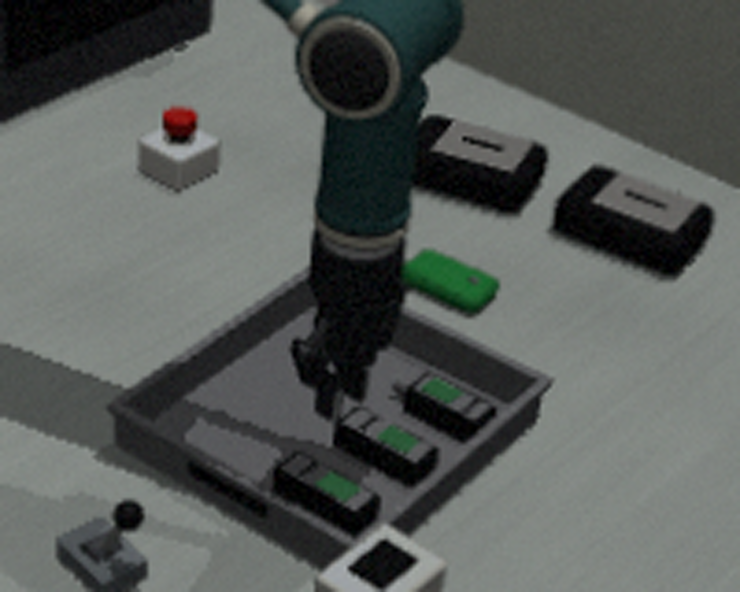

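Three in the tote, flat. C and D in the tray are too close for a finger between them. I plan to push D by its tail along +x with the closed fingers, above the 18 mm wall, until its front half clears C. First I touch D's top with the closed tips to learn the tip height.

```bash
python3 -c "
from h import *
go(.4253,-.3036,.19,85)"
python3 -m handwheel '[{"wx":0,"wy":0,"wz":0,"x":0,"y":0,"z":-4.5,"gripper":255},{"wx":0,"wy":0,"wz":0,"x":-4.3,"y":-1.55,"z":-0.5,"gripper":255},{"wx":0,"wy":0,"wz":0,"x":-4.6,"y":-1.65,"z":0,"gripper":255},{"wx":0,"wy":0,"wz":0,"x":-4.6,"y":-1.65,"z":0,"gripper":255},{"wx":0,"wy":0,"wz":0,"x":-4.6,"y":-1.65,"z":0,"gripper":255},{"wx":0,"wy":0,"wz":0,"x":-4.6,"y":-1.65,"z":0,"gripper":255},{"wx":0,"wy":0,"wz":0,"x":-4.6,"y":-1.65,"z":0,"gripper":255},{"wx":0,"wy":0,"wz":0,"x":-4.6,"y":-1.65,"z":0,"gripper":255},{"wx":0,"wy":0,"wz":0,"x":-4.6,"y":-1.65,"z":0,"gripper":255},{"wx":0,"wy":0,"wz":0,"x":-4.6,"y":-1.65,"z":0,"gripper":255}]'
python3 -c "
from h import *
go(.4253,-.3036,.10,85)"
```

```text
t 32.9 shift cm [-48.97 -17.35  -5.2 ] len 52.21 yaw now 94.02 j6 -1.35
turn wz 0.1575
time_s: 33.9
eef_pos: [0.4437, -0.2243, 0.186]
orientation: [[-0.07, 0.998, -0.003], [0.998, 0.07, 0.002], [0.002, -0.003, -1.0]]
ft_force: [0.0, -0.2, 0.4]
finger_gap: 0.005
t 33.9 shift cm [-7.8  -2.36  8.59] len 11.85 yaw now 94.02 j6 -2.16
turn wz 0.1574
```

```bash
python3 -m handwheel '[{"wx":0,"wy":0,"wz":0,"x":-3.9,"y":-1.1,"z":0,"gripper":255},{"wx":0,"wy":0,"wz":0,"x":-3.9,"y":-1.1,"z":0,"gripper":255},{"wx":0,"wy":0,"wz":0.078,"x":0,"y":0,"z":3,"gripper":255},{"wx":0,"wy":0,"wz":0.078,"x":0,"y":0,"z":3,"gripper":255},{"wx":0,"wy":0,"wz":0,"x":0,"y":0,"z":3,"gripper":255},{"wx":0,"wy":0,"wz":0,"x":0,"y":0,"z":0,"gripper":255},{"wx":0,"wy":0,"wz":0,"x":0,"y":0,"z":0,"gripper":255},{"wx":0,"wy":0,"wz":0,"x":0,"y":0,"z":0,"gripper":255}]'
python3 -c "
from h import *
go(.4253,-.3036,.06,85)
shot('scene','d1',(130,200,290,330),4.5)"
```

```text
time_s: 34.7
eef_pos: [0.43, -0.3029, 0.0992]
orientation: [[0.085, 0.996, 0.001], [0.996, -0.085, -0.001], [-0.001, 0.001, -1.0]]
ft_force: [0.6, -0.7, 0.0]
finger_gap: 0.001
t 34.7 shift cm [-0.1  -0.47  3.92] len 3.95 yaw now 85.1 j6 -2.15
turn wz 0.0018
```

View pics/d1.png

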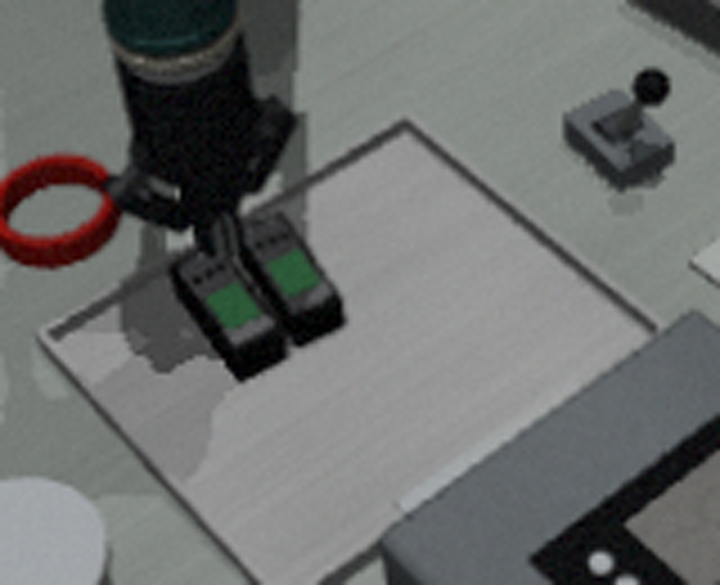

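```bash
python3 -c "
from h import *
for z in (.1,.085,.08,.075,.07,.065,.06): print(z,np.round((w2pix('scene',[.43,-.303,z])[0]-[130,200])*4.5))
"
python3 -m handwheel '[{"wx":0,"wy":0,"wz":0,"x":0,"y":-0.4,"z":2,"gripper":255},{"wx":0,"wy":0,"wz":0,"x":0,"y":0,"z":0.8,"gripper":255},{"wx":0,"wy":0,"wz":0,"x":0,"y":0,"z":0,"gripper":255},{"wx":0,"wy":0,"wz":0,"x":0,"y":0,"z":0,"gripper":255}]'
```

```text
0.1 [213. 234.]
0.085 [217. 250.]
0.08 [218. 255.]
0.075 [219. 261.]
0.07 [220. 266.]
0.065 [221. 271.]
0.06 [222. 276.]
time_s: 35.15
eef_pos: [0.4258, -0.3025, 0.071]
orientation: [[0.086, 0.996, 0.001], [0.996, -0.086, -0.001], [-0.001, 0.001, -1.0]]
ft_force: [0.4, 1.2, -0.4]
finger_gap: -0.003
```

The tips stand 17 mm ahead when shut (crop tip ≈ (221,252), matching z≈0.082 at TCP 0.099). So my grasps so far held only the top of the meters, and I will go deeper from now on. Moving behind D's tail.

```bash
python3 -m handwheel '[{"wx":0,"wy":0,"wz":0,"x":0.5,"y":-4,"z":0,"gripper":255},{"wx":0,"wy":0,"wz":0,"x":0.5,"y":-4,"z":0,"gripper":255},{"wx":0,"wy":0,"wz":0,"x":0,"y":0,"z":0,"gripper":255},{"wx":0,"wy":0,"wz":0,"x":0,"y":0,"z":1.5,"gripper":255},{"wx":0,"wy":0,"wz":0,"x":0,"y":0,"z":0,"gripper":255},{"wx":0,"wy":0,"wz":0,"x":0,"y":0,"z":0,"gripper":255},{"wx":0,"wy":0,"wz":0,"x":0,"y":0,"z":0,"gripper":255}]'
python3 -c "
from h import *
go(.345,-.300,.043,85)
shot('scene','d2',(130,200,290,330),4.5)"
```

```text
time_s: 35.85
eef_pos: [0.3475, -0.2861, 0.0562]
orientation: [[0.085, 0.996, 0.001], [0.996, -0.085, -0.001], [-0.001, 0.001, -1.0]]
ft_force: [0.0, -0.4, -0.8]
finger_gap: 0.001
t 35.85 shift cm [-1.41 -0.13  1.32] len 1.93 yaw now 85.1 j6 -2.23
turn wz 0.0017
```

View pics/d2.png

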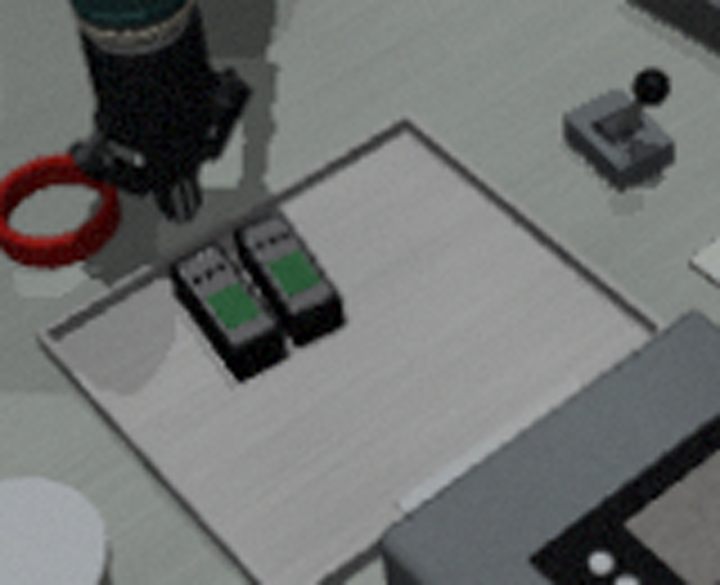

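```bash
python3 -m handwheel '[{"wx":0,"wy":0,"wz":0,"x":-1.5,"y":0,"z":0,"gripper":255},{"wx":0,"wy":0,"wz":0,"x":0,"y":0,"z":0,"gripper":255},{"wx":0,"wy":0,"wz":0,"x":0,"y":0,"z":1.4,"gripper":255},{"wx":0,"wy":0,"wz":0,"x":0,"y":0,"z":0,"gripper":255},{"wx":0,"wy":0,"wz":0,"x":0,"y":1,"z":0,"gripper":255},{"wx":0,"wy":0,"wz":0,"x":0,"y":1,"z":0,"gripper":255},{"wx":0,"wy":0,"wz":0,"x":0,"y":1,"z":0,"gripper":255},{"wx":0,"wy":0,"wz":0,"x":0,"y":1,"z":0,"gripper":255},{"wx":0,"wy":0,"wz":0,"x":0,"y":0,"z":0,"gripper":255},{"wx":0,"wy":0,"wz":0,"x":0,"y":0,"z":0,"gripper":255}]'
python3 -c "
from h import *
go(.4415,-.306,.043,85)
shot('scene','d3',(130,200,290,330),4.5)"
```

```text
time_s: 36.9
eef_pos: [0.3856, -0.3038, 0.0414]
orientation: [[0.085, 0.996, 0.0], [0.996, -0.085, -0.0], [-0.0, 0.0, -1.0]]
ft_force: [-0.9, -0.8, 0.1]
finger_gap: 0.002
t 36.9 shift cm [ 0.25  5.58 -0.16] len 5.59 yaw now 85.13 j6 -2.2
turn wz 0.0023
```

View pics/d3.png

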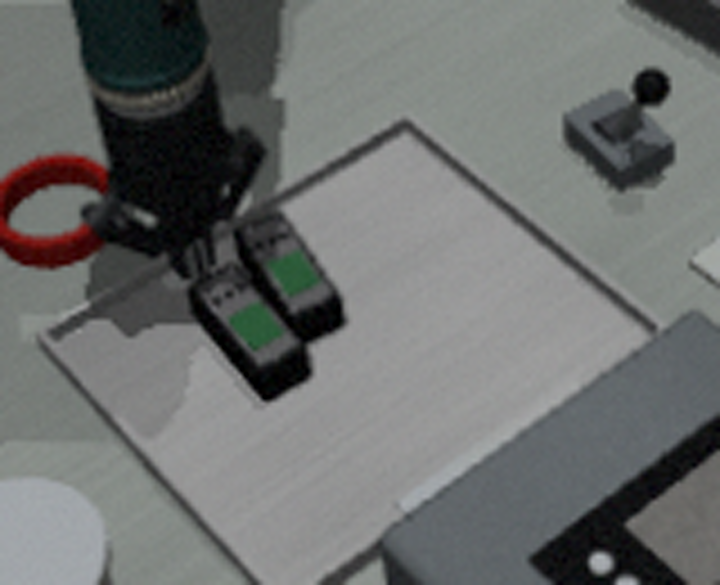

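D slides ahead as planned (its nose has gone from crop (240,380) to (270,400)) and C is not disturbed. I keep pushing.

```bash
python3 -m handwheel '[{"wx":0,"wy":0,"wz":0,"x":0,"y":1,"z":0,"gripper":255},{"wx":0,"wy":0,"wz":0,"x":0,"y":1,"z":0,"gripper":255},{"wx":0,"wy":0,"wz":0,"x":-0.1,"y":1,"z":0,"gripper":255},{"wx":0,"wy":0,"wz":0,"x":-0.1,"y":1,"z":0,"gripper":255},{"wx":0,"wy":0,"wz":0,"x":-0.1,"y":1,"z":0,"gripper":255},{"wx":0,"wy":0,"wz":0,"x":-0.1,"y":1,"z":0,"gripper":255},{"wx":0,"wy":0,"wz":0,"x":-0.1,"y":0.5,"z":0,"gripper":255},{"wx":0,"wy":0,"wz":0,"x":0,"y":0,"z":0,"gripper":255},{"wx":0,"wy":0,"wz":0,"x":0,"y":-2,"z":0,"gripper":255},{"wx":0,"wy":0,"wz":0,"x":0,"y":0,"z":-4,"gripper":255}]'
python3 -m handwheel '[{"wx":0,"wy":0,"wz":0,"x":4.5,"y":0,"z":-4,"gripper":150},{"wx":0,"wy":0,"wz":0,"x":4.5,"y":0,"z":-4,"gripper":75},{"wx":0,"wy":0,"wz":0,"x":4.5,"y":0,"z":0,"gripper":75},{"wx":0,"wy":0,"wz":0,"x":4.5,"y":0,"z":0,"gripper":75},{"wx":0,"wy":0,"wz":0,"x":4.5,"y":0,"z":0,"gripper":75},{"wx":0,"wy":0,"wz":0,"x":4.5,"y":0,"z":0,"gripper":75},{"wx":0,"wy":0,"wz":0,"x":4.5,"y":0,"z":0,"gripper":75},{"wx":0,"wy":0,"wz":0,"x":0,"y":0,"z":0,"gripper":75},{"wx":0,"wy":0,"wz":0,"x":0,"y":0,"z":0,"gripper":75}]'
python3 - <<'E'
from fitall import *
shot('top','d4',(140,120,430,300),2.7)
shot('scene','d4s',(100,180,300,340),3.7)
fitall(dict(C=(.429,-.259,-.18),D=(.5,-.308,-.06)),'fit3')
go(.5,-.308,.1,85)
E
```

```text
time_s: 37.95
eef_pos: [0.4232, -0.3084, 0.0755]
orientation: [[0.086, 0.996, -0.012], [0.996, -0.086, 0.009], [0.008, -0.013, -1.0]]
ft_force: [-0.7, 0.5, -0.6]
finger_gap: -0.002
time_s: 38.85
eef_pos: [0.455, -0.0131, 0.1478]
orientation: [[0.082, 0.997, 0.0], [0.997, -0.082, -0.0], [-0.0, 0.0, -1.0]]
ft_force: [0.1, -0.1, -0.5]
finger_gap: 0.708
C [ 0.4293 -0.2581 -0.1806] deg -10.3 err 50.3
D [ 0.5117 -0.3117 -0.0208] deg -1.2 err 95.3
t 39.0 shift cm [-28.79   7.03   4.78] len 30.02 yaw now 85.01 j6 -1.57
turn wz 0.0001
```

View pics/d4.png

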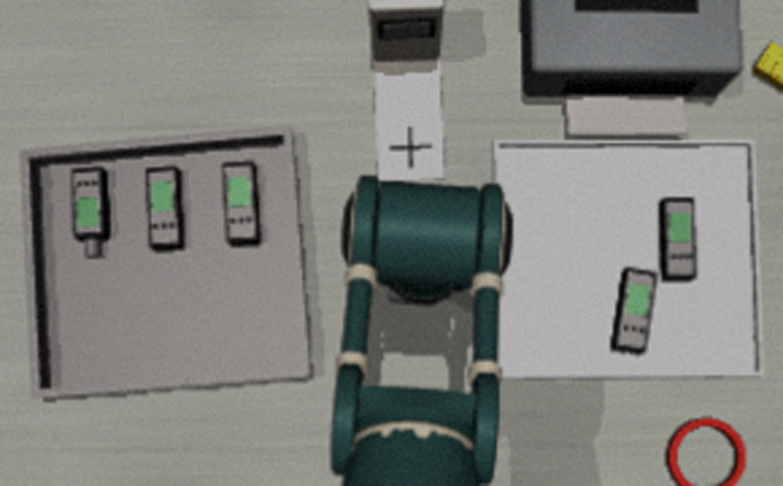

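View pics/fit3.png

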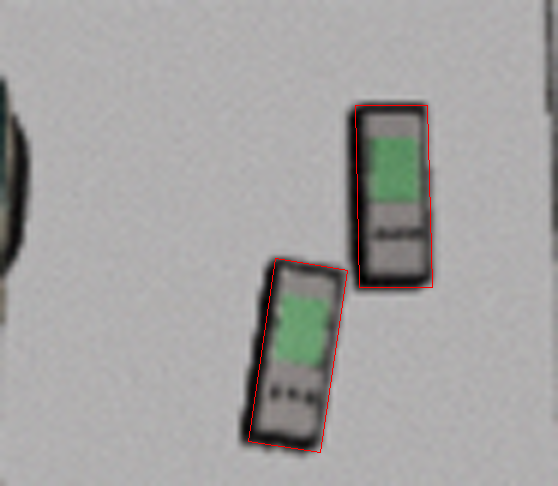

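D is clear of C now: D at crop (393,195), C at (298,355), both upright and flat. Grasp D, deeper this time.

```bash
python3 -m handwheel '[{"wx":0,"wy":0,"wz":0,"x":-4.19,"y":1.2,"z":0,"gripper":75},{"wx":0,"wy":0,"wz":0,"x":-4.19,"y":1.2,"z":0,"gripper":75},{"wx":0,"wy":0,"wz":0,"x":-4.19,"y":1.2,"z":0,"gripper":75},{"wx":0,"wy":0,"wz":0,"x":-4.19,"y":1.2,"z":0,"gripper":75},{"wx":0,"wy":0,"wz":0,"x":-4.19,"y":1.2,"z":0,"gripper":75},{"wx":0,"wy":0,"wz":0,"x":-4.19,"y":1.2,"z":0,"gripper":75},{"wx":0,"wy":0,"wz":0,"x":-4.19,"y":1.2,"z":2,"gripper":75},{"wx":0,"wy":0,"wz":-0.079,"x":0,"y":0,"z":3,"gripper":75},{"wx":0,"wy":0,"wz":0,"x":0,"y":0,"z":0,"gripper":75},{"wx":0,"wy":0,"wz":0,"x":0,"y":0,"z":0,"gripper":75}]'
python3 -c "
from h import *
go(.515,-.312,.032,89.5)
shot('scene','d5',(100,180,300,340),3.7)"
```

```text
time_s: 40.0
eef_pos: [0.5119, -0.3138, 0.0966]
orientation: [[0.011, 1.0, -0.003], [1.0, -0.011, 0.002], [0.002, -0.003, -1.0]]
ft_force: [0.3, -0.6, 0.1]
finger_gap: 0.7
t 40.0 shift cm [0.17 0.33 6.46] len 6.47 yaw now 89.38 j6 -2.15
turn wz -0.002
```

View pics/d5.png

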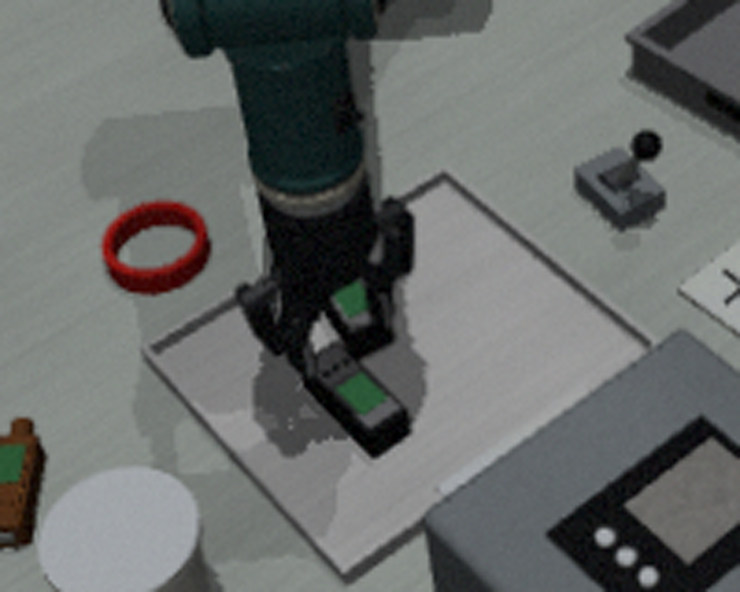

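```bash
python3 -m handwheel '[{"wx":0,"wy":0,"wz":0,"x":0.1,"y":0.3,"z":2.5,"gripper":75},{"wx":0,"wy":0,"wz":0,"x":0,"y":0,"z":2.2,"gripper":75},{"wx":0,"wy":0,"wz":0,"x":0,"y":0,"z":1.3,"gripper":75},{"wx":0,"wy":0,"wz":0,"x":0,"y":0,"z":0.2,"gripper":75},{"wx":0,"wy":0,"wz":0,"x":0,"y":0,"z":0,"gripper":75},{"wx":0,"wy":0,"wz":0,"x":0,"y":0,"z":0,"gripper":200},{"wx":0,"wy":0,"wz":0,"x":0,"y":0,"z":0,"gripper":255},{"wx":0,"wy":0,"wz":0,"x":0,"y":0,"z":0,"gripper":255},{"wx":0,"wy":0,"wz":0,"x":0,"y":0,"z":0,"gripper":255},{"wx":0,"wy":0,"wz":0,"x":0,"y":0,"z":0,"gripper":255}]' 50
python3 -m handwheel '[{"wx":0,"wy":0,"wz":0,"x":0,"y":0,"z":-1,"gripper":255},{"wx":0,"wy":0,"wz":0,"x":0,"y":0,"z":-3,"gripper":255},{"wx":0,"wy":0,"wz":0,"x":0,"y":0,"z":-4.5,"gripper":255},{"wx":0,"wy":0,"wz":0,"x":0,"y":0,"z":-4.5,"gripper":255},{"wx":0,"wy":0,"wz":0,"x":0,"y":0,"z":-3,"gripper":255},{"wx":0,"wy":0,"wz":0,"x":0,"y":0,"z":0,"gripper":255},{"wx":0,"wy":0,"wz":0,"x":0,"y":0,"z":0,"gripper":255}]' 
python3 -c "
from h import *
go(.4353,.1886,.19,94)
shot('scene','d6',(100,150,320,330),3.5)"
```

```text
time_s: 41.05
eef_pos: [0.5181, -0.3133, 0.0375]
orientation: [[0.007, 1.0, 0.003], [1.0, -0.007, -0.002], [-0.002, 0.003, -1.0]]
ft_force: [0.2, -0.9, 6.7]
finger_gap: 0.43
time_s: 41.75
eef_pos: [0.5167, -0.3125, 0.1964]
orientation: [[0.007, 1.0, 0.001], [1.0, -0.007, -0.001], [-0.001, 0.001, -1.0]]
ft_force: [-0.1, 0.6, -2.2]
finger_gap: 0.43
t 41.75 shift cm [50.05 -8.49  0.59] len 50.77 yaw now 89.61 j6 -2.15
turn wz -0.0767
```

View pics/d6.png

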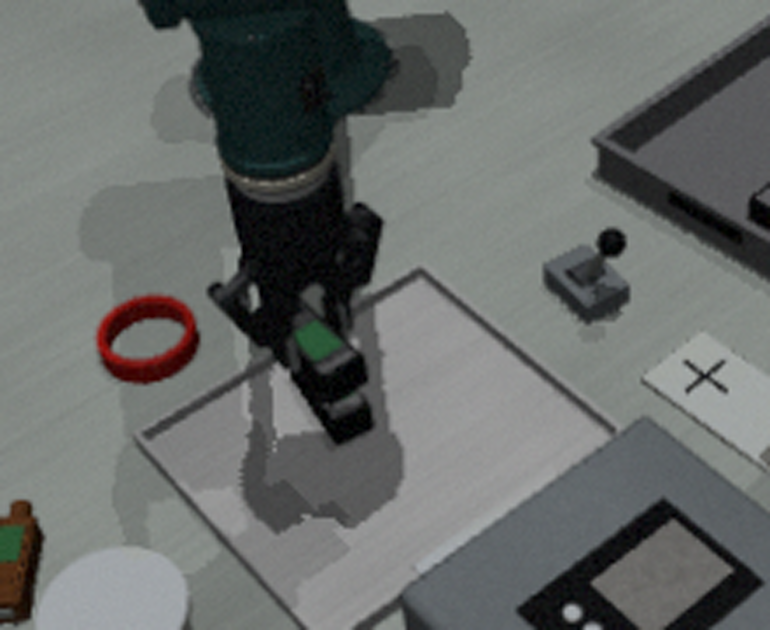

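```bash
python3 -m handwheel '[{"wx":0,"wy":0,"wz":0,"x":4.55,"y":-0.77,"z":0,"gripper":255},{"wx":0,"wy":0,"wz":0,"x":4.55,"y":-0.77,"z":0,"gripper":255},{"wx":0,"wy":0,"wz":0,"x":4.55,"y":-0.77,"z":0,"gripper":255},{"wx":0,"wy":0,"wz":0,"x":4.55,"y":-0.77,"z":0,"gripper":255},{"wx":0,"wy":0,"wz":0,"x":4.55,"y":-0.77,"z":0,"gripper":255},{"wx":0,"wy":0,"wz":0,"x":4.55,"y":-0.77,"z":0,"gripper":255},{"wx":0,"wy":0,"wz":0,"x":4.55,"y":-0.77,"z":0,"gripper":255},{"wx":0,"wy":0,"wz":0,"x":4.55,"y":-0.77,"z":0,"gripper":255},{"wx":0,"wy":0,"wz":0,"x":4.55,"y":-0.77,"z":0,"gripper":255},{"wx":0,"wy":0,"wz":0,"x":4.55,"y":-0.77,"z":0,"gripper":255}]'
python3 -m handwheel '[{"wx":0,"wy":0,"wz":0,"x":4.55,"y":-0.77,"z":0,"gripper":255},{"wx":0,"wy":0,"wz":-0.077,"x":0,"y":0,"z":3,"gripper":255},{"wx":0,"wy":0,"wz":0,"x":0,"y":0,"z":4,"gripper":255},{"wx":0,"wy":0,"wz":0,"x":0,"y":0,"z":3.5,"gripper":255},{"wx":0,"wy":0,"wz":0,"x":0,"y":0,"z":0,"gripper":255},{"wx":0,"wy":0,"wz":0,"x":0,"y":0,"z":0,"gripper":255},{"wx":0,"wy":0,"wz":0,"x":0,"y":0,"z":0,"gripper":255}]'
python3 -c "
from h import *
go(.4353,.1886,.038,94)
shot('scene','to6',(240,80,440,240),3.7)"
```

```text
time_s: 42.8
eef_pos: [0.4403, 0.1443, 0.193]
orientation: [[0.007, 1.0, -0.005], [1.0, -0.007, -0.001], [-0.001, -0.005, -1.0]]
ft_force: [0.5, -0.5, -2.0]
finger_gap: 0.43
time_s: 43.5
eef_pos: [0.4364, 0.1888, 0.0918]
orientation: [[-0.07, 0.998, 0.001], [0.998, 0.07, 0.001], [0.0, 0.001, -1.0]]
ft_force: [0.2, -0.6, -1.2]
finger_gap: 0.426
t 43.5 shift cm [-0.02 -0.12  5.38] len 5.38 yaw now 94.0 j6 -1.28
turn wz 0.0
```

View pics/to6.png

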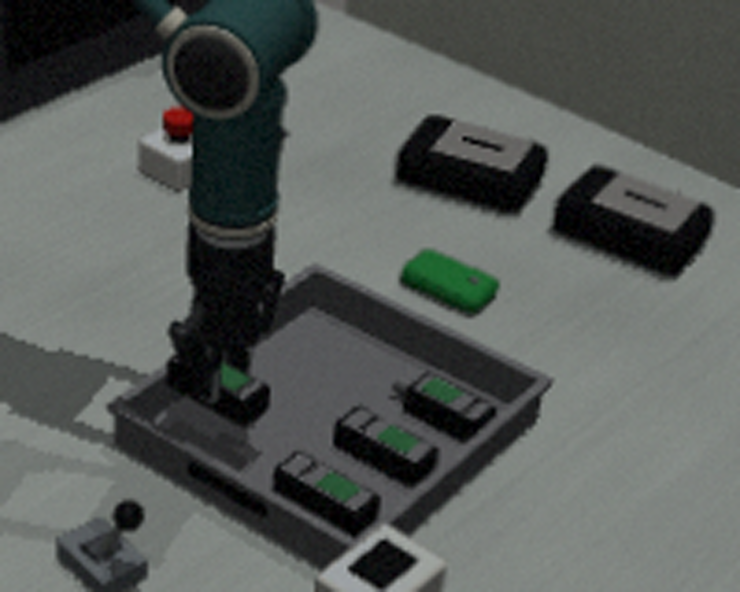

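```bash
python3 -m handwheel '[{"wx":0,"wy":0,"wz":0,"x":0,"y":-0.1,"z":2.6,"gripper":255},{"wx":0,"wy":0,"wz":0,"x":0,"y":0,"z":1.5,"gripper":255},{"wx":0,"wy":0,"wz":0,"x":0,"y":0,"z":0.8,"gripper":255},{"wx":0,"wy":0,"wz":0,"x":0,"y":0,"z":0.4,"gripper":255},{"wx":0,"wy":0,"wz":0,"x":0,"y":0,"z":0,"gripper":255},{"wx":0,"wy":0,"wz":0,"x":0,"y":0,"z":0,"gripper":255}]'
```

```text
time_s: 44.15
eef_pos: [0.4354, 0.1889, 0.0387]
orientation: [[-0.07, 0.998, 0.002], [0.998, 0.07, 0.001], [0.001, 0.002, -1.0]]
ft_force: [0.2, -0.3, -1.9]
finger_gap: 0.432
```

```bash
python3 -m handwheel '[{"wx":0,"wy":0,"wz":0,"x":0,"y":0,"z":0.2,"gripper":255},{"wx":0,"wy":0,"wz":0,"x":0,"y":0,"z":0,"gripper":255},{"wx":0,"wy":0,"wz":0,"x":0,"y":0,"z":0,"gripper":255}]'
python3 -m handwheel '[{"wx":0,"wy":0,"wz":0,"x":0,"y":0,"z":0.1,"gripper":255},{"wx":0,"wy":0,"wz":0,"x":0,"y":0,"z":0,"gripper":255},{"wx":0,"wy":0,"wz":0,"x":0,"y":0,"z":0,"gripper":255}]'
```

```text
time_s: 44.45
eef_pos: [0.4357, 0.189, 0.0375]
orientation: [[-0.07, 0.998, 0.002], [0.998, 0.07, 0.001], [0.001, 0.002, -1.0]]
ft_force: [-2.5, -1.1, 6.9]
finger_gap: 0.429
time_s: 44.75
eef_pos: [0.4357, 0.1891, 0.0375]
orientation: [[-0.07, 0.998, 0.002], [0.998, 0.07, 0.001], [0.0, 0.002, -1.0]]
ft_force: [-5.0, -2.1, 15.7]
finger_gap: 0.435
```

```bash
python3 -m handwheel '[{"wx":0,"wy":0,"wz":0,"x":0,"y":0,"z":0,"gripper":110},{"wx":0,"wy":0,"wz":0,"x":0,"y":0,"z":0,"gripper":80},{"wx":0,"wy":0,"wz":0,"x":0,"y":0,"z":0,"gripper":80},{"wx":0,"wy":0,"wz":0,"x":0,"y":0,"z":-2,"gripper":80},{"wx":0,"wy":0,"wz":0,"x":0,"y":0,"z":-4.5,"gripper":80},{"wx":0,"wy":0,"wz":0,"x":0,"y":0,"z":-4.5,"gripper":80},{"wx":0,"wy":0,"wz":0,"x":0,"y":0,"z":-4,"gripper":80},{"wx":0,"wy":0,"wz":0.125,"x":0,"y":0,"z":0,"gripper":75},{"wx":0,"wy":0,"wz":0.125,"x":0,"y":0,"z":0,"gripper":75},{"wx":0,"wy":0,"wz":0,"x":0,"y":0,"z":0,"gripper":75}]'
python3 -c "
from h import *
go(.4293,-.2581,.19,79.7)
shot('scene','to7',(240,80,440,240),3.7)"
```

```text
time_s: 45.75
eef_pos: [0.4345, 0.1886, 0.185]
orientation: [[0.179, 0.984, 0.001], [0.984, -0.179, 0.0], [0.0, 0.001, -1.0]]
ft_force: [-0.8, 0.3, -0.1]
finger_gap: 0.71
t 45.75 shift cm [-44.04   7.49  -0.51] len 44.68 yaw now 79.68 j6 -1.03
turn wz -0.0003
```

View pics/to7.png

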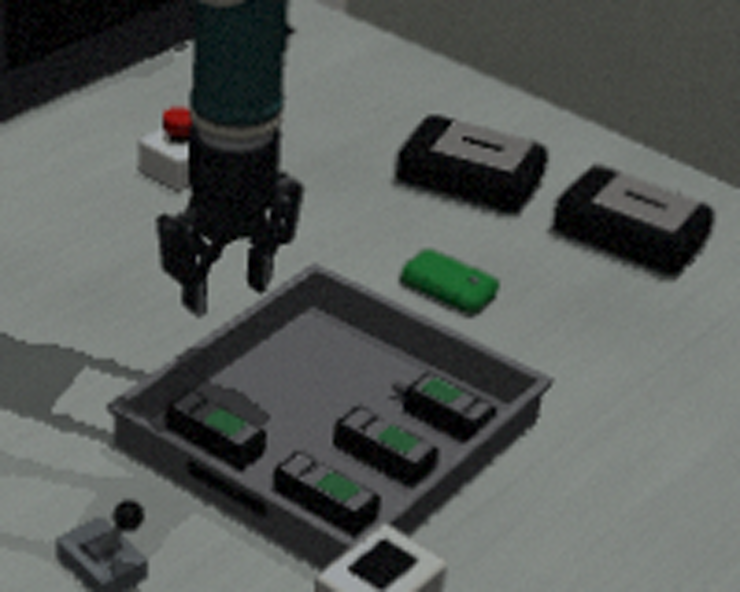

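Four are flat in the tote. Now to C.

```bash
python3 -m handwheel '[{"wx":0,"wy":0,"wz":0,"x":-4.4,"y":0.75,"z":0,"gripper":75},{"wx":0,"wy":0,"wz":0,"x":-4.4,"y":0.75,"z":0,"gripper":75},{"wx":0,"wy":0,"wz":0,"x":-4.4,"y":0.75,"z":0,"gripper":75},{"wx":0,"wy":0,"wz":0,"x":-4.4,"y":0.75,"z":0,"gripper":75},{"wx":0,"wy":0,"wz":0,"x":-4.4,"y":0.75,"z":0,"gripper":75},{"wx":0,"wy":0,"wz":0,"x":-4.4,"y":0.75,"z":0,"gripper":75},{"wx":0,"wy":0,"wz":0,"x":-4.4,"y":0.75,"z":0,"gripper":75},{"wx":0,"wy":0,"wz":0,"x":-4.4,"y":0.75,"z":0,"gripper":75},{"wx":0,"wy":0,"wz":0,"x":-4.4,"y":0.75,"z":0,"gripper":75},{"wx":0,"wy":0,"wz":0,"x":-4.4,"y":0.75,"z":0,"gripper":75}]'
python3 -m handwheel '[{"wx":0,"wy":0,"wz":0,"x":0,"y":0,"z":4,"gripper":75},{"wx":0,"wy":0,"wz":0,"x":0,"y":0,"z":4,"gripper":75},{"wx":0,"wy":0,"wz":0,"x":0,"y":0,"z":0.5,"gripper":75},{"wx":0,"wy":0,"wz":0,"x":0,"y":0,"z":0,"gripper":75},{"wx":0,"wy":0,"wz":0,"x":0,"y":0,"z":0,"gripper":75},{"wx":0,"wy":0,"wz":0,"x":0,"y":0,"z":0,"gripper":75}]'
python3 -c "
from h import *
go(.4293,-.2581,.034,79.7)
shot('scene','c1',(100,180,300,340),3.7)"
```

```text
time_s: 46.8
eef_pos: [0.4289, -0.2595, 0.184]
orientation: [[0.176, 0.984, -0.001], [0.984, -0.176, 0.001], [0.001, -0.001, -1.0]]
ft_force: [0.8, 0.1, 0.0]
finger_gap: 0.708
time_s: 47.4
eef_pos: [0.4313, -0.2584, 0.102]
orientation: [[0.178, 0.984, 0.003], [0.984, -0.178, -0.002], [-0.002, 0.004, -1.0]]
ft_force: [0.3, -0.2, 0.3]
finger_gap: 0.71
t 47.4 shift cm [ 0.01 -0.23  6.8 ] len 6.8 yaw now 79.77 j6 -1.98
turn wz 0.0013
```

View pics/c1.png

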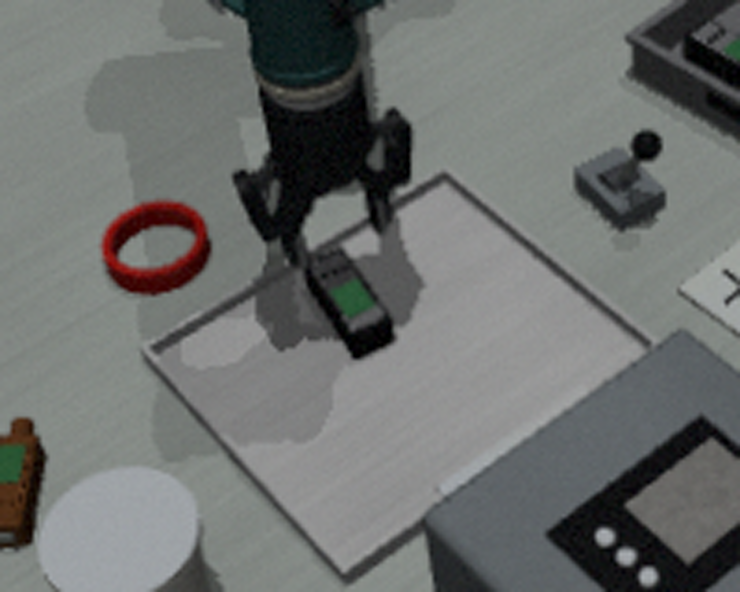

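```bash
python3 -m handwheel '[{"wx":0,"wy":0,"wz":0,"x":0,"y":-0.2,"z":2.7,"gripper":75},{"wx":0,"wy":0,"wz":0,"x":0,"y":0,"z":2.4,"gripper":75},{"wx":0,"wy":0,"wz":0,"x":0,"y":0,"z":1.5,"gripper":75},{"wx":0,"wy":0,"wz":0,"x":0,"y":0,"z":0.2,"gripper":75},{"wx":0,"wy":0,"wz":0,"x":0,"y":0,"z":0,"gripper":75},{"wx":0,"wy":0,"wz":0,"x":0,"y":0,"z":0,"gripper":200},{"wx":0,"wy":0,"wz":0,"x":0,"y":0,"z":0,"gripper":255},{"wx":0,"wy":0,"wz":0,"x":0,"y":0,"z":0,"gripper":255},{"wx":0,"wy":0,"wz":0,"x":0,"y":0,"z":0,"gripper":255},{"wx":0,"wy":0,"wz":0,"x":0,"y":0,"z":0,"gripper":255}]' 50
python3 -m handwheel '[{"wx":0,"wy":0,"wz":0,"x":0,"y":0,"z":-1,"gripper":255},{"wx":0,"wy":0,"wz":0,"x":0,"y":0,"z":-3,"gripper":255},{"wx":0,"wy":0,"wz":0,"x":0,"y":0,"z":-4.5,"gripper":255},{"wx":0,"wy":0,"wz":0,"x":0,"y":0,"z":-4.5,"gripper":255},{"wx":0,"wy":0,"wz":0,"x":0,"y":0,"z":-3,"gripper":255},{"wx":0,"wy":0,"wz":-0.125,"x":0,"y":0,"z":0,"gripper":255},{"wx":0,"wy":0,"wz":-0.125,"x":0,"y":0,"z":0,"gripper":255},{"wx":0,"wy":0,"wz":0,"x":0,"y":0,"z":0,"gripper":255},{"wx":0,"wy":0,"wz":0,"x":0,"y":0,"z":0,"gripper":255}]' 
python3 -c "
from h import *
go(.4289,.2783,.19,94)
shot('scene','c2',(100,150,320,330),3.5)"
```

```text
time_s: 48.45
eef_pos: [0.4291, -0.2584, 0.0335]
orientation: [[0.179, 0.984, 0.003], [0.984, -0.179, -0.002], [-0.001, 0.003, -1.0]]
ft_force: [-1.0, 0.5, 6.4]
finger_gap: 0.435
time_s: 49.35
eef_pos: [0.4271, -0.2571, 0.1916]
orientation: [[-0.067, 0.998, -0.001], [0.998, 0.067, 0.0], [0.0, -0.001, -1.0]]
ft_force: [-0.1, -0.0, -1.7]
finger_gap: 0.429
t 49.35 shift cm [53.41  3.78  0.18] len 53.54 yaw now 93.86 j6 -2.23
turn wz -0.0025
```

View pics/c2.png

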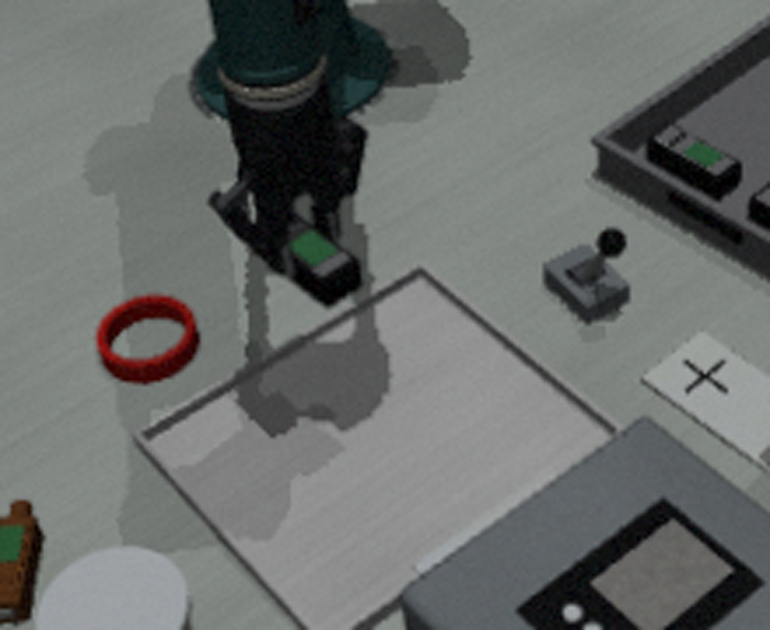

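```bash
python3 -m handwheel '[{"wx":0,"wy":0,"wz":0,"x":4.45,"y":0.32,"z":0,"gripper":255},{"wx":0,"wy":0,"wz":0,"x":4.45,"y":0.32,"z":0,"gripper":255},{"wx":0,"wy":0,"wz":0,"x":4.45,"y":0.32,"z":0,"gripper":255},{"wx":0,"wy":0,"wz":0,"x":4.45,"y":0.32,"z":0,"gripper":255},{"wx":0,"wy":0,"wz":0,"x":4.45,"y":0.32,"z":0,"gripper":255},{"wx":0,"wy":0,"wz":0,"x":4.45,"y":0.32,"z":0,"gripper":255},{"wx":0,"wy":0,"wz":0,"x":4.45,"y":0.32,"z":0,"gripper":255},{"wx":0,"wy":0,"wz":0,"x":4.45,"y":0.32,"z":0,"gripper":255},{"wx":0,"wy":0,"wz":0,"x":4.45,"y":0.32,"z":0,"gripper":255},{"wx":0,"wy":0,"wz":0,"x":4.45,"y":0.32,"z":0,"gripper":255}]'
python3 -m handwheel '[{"wx":0,"wy":0,"wz":0,"x":4.45,"y":0.32,"z":0,"gripper":255},{"wx":0,"wy":0,"wz":0,"x":4.45,"y":0.32,"z":0,"gripper":255},{"wx":0,"wy":0,"wz":0,"x":0,"y":0,"z":3,"gripper":255},{"wx":0,"wy":0,"wz":0,"x":0,"y":0,"z":4,"gripper":255},{"wx":0,"wy":0,"wz":0,"x":0,"y":0,"z":3,"gripper":255},{"wx":0,"wy":0,"wz":0,"x":0,"y":0,"z":0,"gripper":255},{"wx":0,"wy":0,"wz":0,"x":0,"y":0,"z":0,"gripper":255},{"wx":0,"wy":0,"wz":0,"x":0,"y":0,"z":0,"gripper":255}]'
python3 -c "
from h import *
go(.4289,.2783,.034,94)
shot('scene','to8',(240,80,440,240),3.7)"
```

```text
time_s: 50.4
eef_pos: [0.4277, 0.1906, 0.1915]
orientation: [[-0.068, 0.998, -0.0], [0.998, 0.068, -0.0], [-0.0, -0.0, -1.0]]
ft_force: [0.5, 0.8, -2.0]
finger_gap: 0.431
time_s: 51.2
eef_pos: [0.43, 0.2787, 0.0937]
orientation: [[-0.069, 0.998, 0.003], [0.998, 0.069, 0.002], [0.001, 0.003, -1.0]]
ft_force: [0.3, 0.9, -1.9]
finger_gap: 0.431
t 51.2 shift cm [-0.05 -0.13  5.97] len 5.97 yaw now 93.97 j6 -1.11
turn wz -0.0005
```

View pics/to8.png

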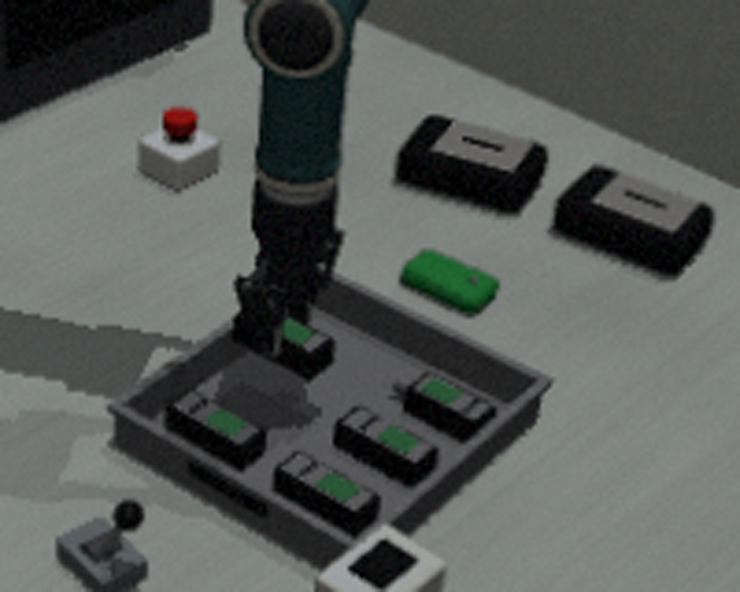

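```bash
python3 -m handwheel '[{"wx":0,"wy":0,"wz":0,"x":0,"y":-0.1,"z":2.6,"gripper":255},{"wx":0,"wy":0,"wz":0,"x":0,"y":0,"z":1.7,"gripper":255},{"wx":0,"wy":0,"wz":0,"x":0,"y":0,"z":1.0,"gripper":255},{"wx":0,"wy":0,"wz":0,"x":0,"y":0,"z":0.4,"gripper":255},{"wx":0,"wy":0,"wz":0,"x":0,"y":0,"z":0,"gripper":255},{"wx":0,"wy":0,"wz":0,"x":0,"y":0,"z":0.2,"gripper":255},{"wx":0,"wy":0,"wz":0,"x":0,"y":0,"z":0,"gripper":255},{"wx":0,"wy":0,"wz":0,"x":0,"y":0,"z":0,"gripper":255}]'
```

```text
time_s: 52.05
eef_pos: [0.4283, 0.2784, 0.0336]
orientation: [[-0.07, 0.998, 0.002], [0.998, 0.07, 0.001], [0.001, 0.002, -1.0]]
ft_force: [0.5, 1.1, 0.7]
finger_gap: 0.433
```

```bash
python3 -m handwheel '[{"wx":0,"wy":0,"wz":0,"x":0,"y":0,"z":0,"gripper":110},{"wx":0,"wy":0,"wz":0,"x":0,"y":0,"z":0,"gripper":80},{"wx":0,"wy":0,"wz":0,"x":0,"y":0,"z":0,"gripper":80},{"wx":0,"wy":0,"wz":0,"x":0,"y":0,"z":-2,"gripper":80},{"wx":0,"wy":0,"wz":0,"x":0,"y":0,"z":-4.5,"gripper":80},{"wx":0,"wy":0,"wz":0,"x":0,"y":0,"z":-4.5,"gripper":80},{"wx":0,"wy":0,"wz":0,"x":0,"y":0,"z":-4.5,"gripper":255},{"wx":0,"wy":0,"wz":0,"x":-4.27,"y":1.59,"z":0,"gripper":255},{"wx":0,"wy":0,"wz":0,"x":-4.27,"y":1.59,"z":0,"gripper":255},{"wx":0,"wy":0,"wz":0,"x":-4.27,"y":1.59,"z":0,"gripper":255}]'
python3 -m handwheel '[{"wx":0,"wy":0,"wz":0,"x":-4.27,"y":1.59,"z":0,"gripper":255},{"wx":0,"wy":0,"wz":0,"x":-4.27,"y":1.59,"z":0,"gripper":255},{"wx":0,"wy":0,"wz":0,"x":-4.27,"y":1.59,"z":0,"gripper":255},{"wx":0,"wy":0,"wz":0,"x":-4.27,"y":1.59,"z":0,"gripper":255},{"wx":0,"wy":0,"wz":0,"x":0,"y":0,"z":0,"gripper":255},{"wx":0,"wy":0,"wz":0,"x":0,"y":0,"z":0,"gripper":255}]'
python3 - <<'E'
from h import *
go(.560,-.0125,.092,83)
shot('top','e1',(140,120,430,300),2.7); shot('scene','e1s')
E
```

```text
time_s: 53.05
eef_pos: [0.4846, 0.1526, 0.1887]
orientation: [[-0.072, 0.997, 0.002], [0.997, 0.072, 0.0], [0.0, 0.002, -1.0]]
ft_force: [0.5, 0.5, 0.0]
finger_gap: 0.01
time_s: 53.65
eef_pos: [0.5594, -0.0134, 0.1875]
orientation: [[-0.067, 0.998, -0.001], [0.998, 0.067, 0.0], [0.001, -0.001, -1.0]]
ft_force: [-0.4, -0.2, 0.7]
finger_gap: -0.0
t 53.65 shift cm [0.08 0.07 9.55] len 9.55 yaw now 93.87 j6 -1.71
turn wz 0.1897
```

View pics/e1.png

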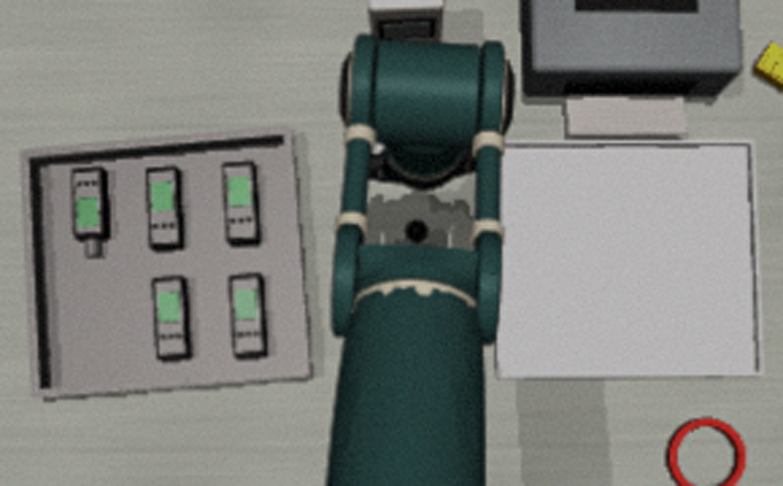

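View pics/e1s.png

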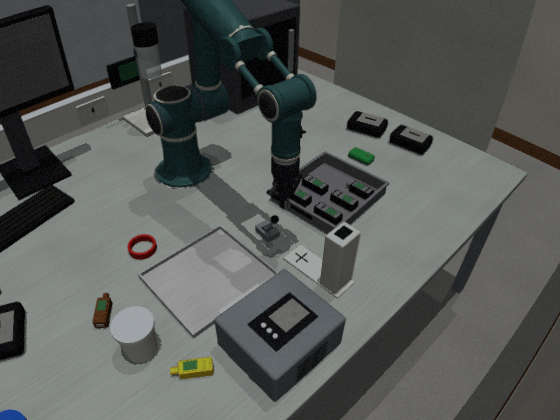

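All five lie flat and apart in the tote, displays up (top crop: (90,205), (165,207), (241,203), (171,318), (248,315)), and the tray is empty. The lever ball is at (417,232), still on hold. Checking the ball position, then pulling it back.

```bash
python3 -c "
from h import *
print(pix2w('top',np.array([417,232])/2.7+[140,120],.092))"
python3 -m handwheel '[{"wx":0,"wy":0,"wz":0.095,"x":0,"y":0.2,"z":0,"gripper":255},{"wx":0,"wy":0,"wz":0.095,"x":0,"y":0,"z":1,"gripper":255},{"wx":0,"wy":0,"wz":0,"x":0,"y":0,"z":4,"gripper":255},{"wx":0,"wy":0,"wz":0,"x":0,"y":0,"z":3,"gripper":255},{"wx":0,"wy":0,"wz":0,"x":0,"y":0,"z":1.5,"gripper":255},{"wx":0,"wy":0,"wz":0,"x":0,"y":0,"z":0,"gripper":255},{"wx":0,"wy":0,"wz":0,"x":0,"y":0,"z":0,"gripper":255},{"wx":0,"wy":0,"wz":0,"x":0,"y":0,"z":0,"gripper":255}]'
python3 -c "
from h import *
go(.462,.0005,.092,83)
shot('scene','e2',(220,160,380,290),4.5)"
```

```text
[ 0.51474701 -0.00864319  0.092     ]
time_s: 54.55
eef_pos: [0.563, -0.0121, 0.0947]
orientation: [[0.119, 0.993, 0.004], [0.993, -0.119, -0.0], [0.0, 0.004, -1.0]]
ft_force: [0.8, 0.3, -0.1]
finger_gap: -0.0
t 54.55 shift cm [  0.04 -10.18   0.24] len 10.19 yaw now 83.17 j6 -1.52
turn wz 0.0029
```

View pics/e2.png

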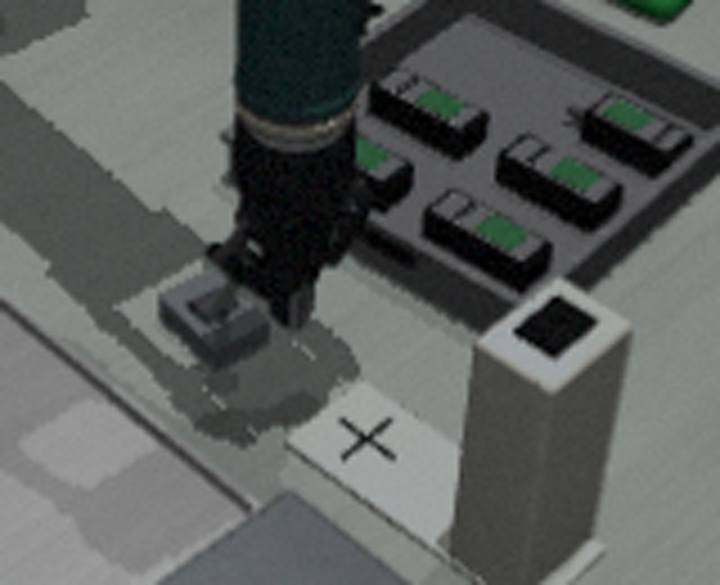

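The fingers are behind the ball on its far side. Pulling towards the robot (−tool y).

```bash
python3 -m handwheel '[{"wx":0,"wy":0,"wz":0,"x":0,"y":-1.2,"z":0,"gripper":255},{"wx":0,"wy":0,"wz":0,"x":0,"y":-1.3,"z":0,"gripper":255},{"wx":0,"wy":0,"wz":0,"x":0,"y":-1.5,"z":0,"gripper":255},{"wx":0,"wy":0,"wz":0,"x":0,"y":-1.5,"z":0,"gripper":255},{"wx":0,"wy":0,"wz":0,"x":0,"y":-1.5,"z":0,"gripper":255},{"wx":0,"wy":0,"wz":0,"x":0,"y":-1.5,"z":0,"gripper":255},{"wx":0,"wy":0,"wz":0,"x":0,"y":-1.0,"z":0,"gripper":255},{"wx":0,"wy":0,"wz":0,"x":0,"y":-0.6,"z":0,"gripper":255},{"wx":0,"wy":0,"wz":0,"x":0,"y":0,"z":0,"gripper":255},{"wx":0,"wy":0,"wz":0,"x":0,"y":0,"z":0,"gripper":255}]'
python3 -m handwheel '[{"wx":0,"wy":0,"wz":0,"x":0,"y":-0.2,"z":0,"gripper":255},{"wx":0,"wy":0,"wz":0,"x":0,"y":0,"z":0,"gripper":255},{"wx":0,"wy":0,"wz":0,"x":0,"y":0,"z":0,"gripper":255}]'
```

```text
time_s: 55.6
eef_pos: [0.4619, -0.0003, 0.0932]
orientation: [[0.12, 0.993, 0.002], [0.993, -0.12, -0.0], [0.0, 0.002, -1.0]]
ft_force: [3.9, -0.2, -0.9]
finger_gap: -0.0
time_s: 55.9
eef_pos: [0.4617, -0.0003, 0.0934]
orientation: [[0.12, 0.993, 0.005], [0.993, -0.12, -0.0], [0.0, 0.005, -1.0]]
ft_force: [8.3, -0.8, -4.5]
finger_gap: 0.002
```

Force rises without motion, so the lever is at its stop. Retreat, then check.

```bash
python3 -m handwheel '[{"wx":0,"wy":0,"wz":0,"x":0,"y":2,"z":0,"gripper":255},{"wx":0,"wy":0,"wz":0,"x":0,"y":2,"z":0,"gripper":255},{"wx":0,"wy":0,"wz":0,"x":0,"y":0,"z":-4,"gripper":255},{"wx":0,"wy":0,"wz":0,"x":0,"y":0,"z":-4.5,"gripper":255},{"wx":0,"wy":0,"wz":0,"x":0,"y":0,"z":-4.5,"gripper":255},{"wx":0,"wy":0,"wz":0,"x":-4.5,"y":0,"z":-2,"gripper":255},{"wx":0,"wy":0,"wz":0,"x":-4.5,"y":0,"z":0,"gripper":255},{"wx":0,"wy":0,"wz":0,"x":-4.5,"y":0,"z":0,"gripper":255},{"wx":0,"wy":0,"wz":0,"x":-4.5,"y":0,"z":0,"gripper":255},{"wx":0,"wy":0,"wz":0,"x":0,"y":0,"z":0,"gripper":255}]'
python3 - <<'E'
from fitall import *
shot('top','f1'); shot('scene','f1s',(200,100,400,260),3.7)
c,s=np.cos(.0704),np.sin(.0704)
# ball: detect in both
for cmr in('top','scene'): print([( [round(x,1) for x in d['extent']],round(d['score'],2)) for d in robot.search_frame('hold_tip',cmr)[:3]])
for n in('mouse','tape','tub'):
    print(n,[( [round(x,1) for x in d['extent']],round(d['score'],2)) for d in robot.search_frame(n,'top')[:2]])
E
```

```text
time_s: 56.9
eef_pos: [0.4759, -0.1878, 0.2425]
orientation: [[0.125, 0.992, -0.002], [0.992, -0.125, -0.001], [-0.002, -0.002, -1.0]]
ft_force: [-0.1, -0.2, 0.5]
finger_gap: 0.003
[([464.7, 187.9, 41.8, 34.2], 0.52), ([174.2, 199.8, 13.5, 38.5], 0.32)]
[([260.2, 212.8, 12.2, 26.2], 0.6), ([142.2, 247.4, 29.3, 24.5], 0.21)]
mouse []
tape [([116.2, 240.7, 21.9, 23.3], 0.72), ([400.8, 288.8, 26.7, 31.1], 0.7)]
tub [([464.1, 186.2, 43.8, 34.2], 0.8)]
```

View pics/f1.png

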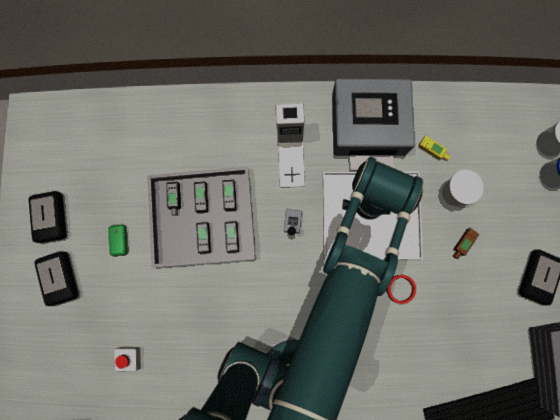

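View pics/f1s.png

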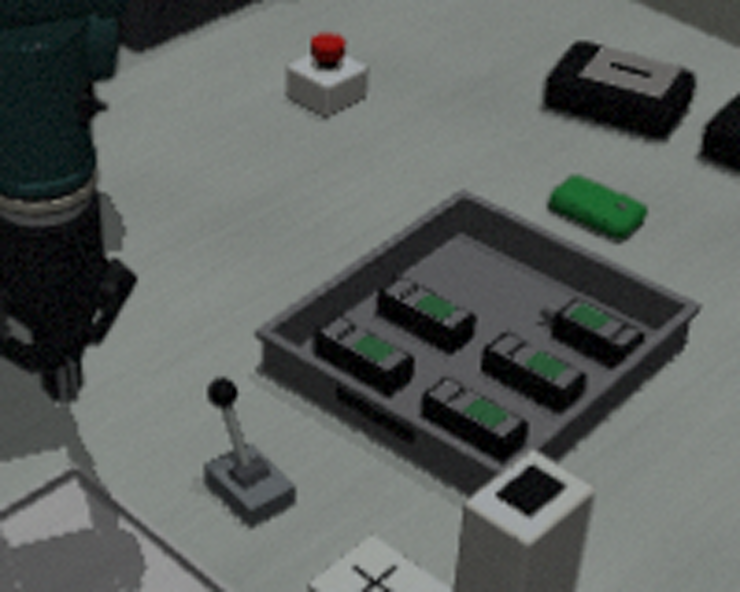

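The lever ball is back at its starting pixel: scene (260,206), the same as at the start, and top (292,230). The five meters lie flat in the tote. The mouse (118,240), tape (401,289) and tub (465,187) are at their starting pixels, and the gripper is empty at z≈0.24. Handing in.

```bash
python3 -c "
from plant import robot
print(robot.observe()['time_s'],robot.observe()['ft_force']); print(robot.sign_off())"
```

```text
57.25 [ 0.06193453 -0.30541728  0.90228206]
the job is handed in; nothing more can be done
None
```

The job is done and handed in at 57 s; no verdict was reported.

- **Lever:** I pushed it to its far stop first and pulled it back to its near stop last. At both ends the force rose while the lever no longer moved. In the last pictures the ball is back at its starting pixel.
- **Scan:** I held the nozzled meter level at the scan point for about 1 s each way: nozzle end, then a long side, then the tail end. The pictures showed each view facing the window squarely.
- **Meters:** All five (the nozzled one and four plain) lie flat, display up and apart from each other in the tote. The tray is empty.
- **Knocked meter:** One plain meter was knocked against its neighbour during the run. I slid it clear with the closed fingers before grasping it.
- **Left alone:** The mouse, tape and tub are at their starting pixels in the last pictures.

**Checks that disagreed:**
- In the last top picture the network found no mouse and gave its place the name "tape". The picture itself shows the green mouse unmoved.
- The network's top-camera search for the lever ball also returned only wrong places, so I read the ball from the pictures.
- The first three grasps held only the upper few millimetres of the meters. Nothing slipped, and I gripped deeper for the last two.
- One meter was set down with about 25 N on the wrist, which is well under the limit.

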